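# Clip two cartridges flat into the sprung carrier tray

### The arm

A 6-joint arm with a two-finger parallel gripper is mounted at the origin on the work surface. World frame = base frame: x ahead of the robot, y to its left, z up, the work surface at z = 0. Lengths are in mm, angles in degrees, forces in N, time in s.
With the tool pointing down it reaches from about 300 to 850 mm from the base axis. Payload 4.2 kg.
Tool frame: the origin (TCP) lies at the centre of the arm's flange, where the gripper is bolted on; the fingertips stand 191 mm ahead of it and the grasp point (between the pads) lies 172 mm ahead of it; z points along the fingers, y is the direction in which the jaws open and shut (so a half turn about z gives the same grasp; the last joint's range is limited). The gripper opens to 91 mm and grips with 3 to 60 N. Pads are 32 mm wide; open, the fingers measure 118 mm over their backs; the gripper's body (76 mm by 178 mm) begins 60 mm behind the grasp point.
Start: joints at [-72.365, 18.312, 89.639, -0, 72.044, -1.146], TCP at [185.126, -544.382, 404.776] pointing down, gripper open.
Joint ranges: [-177.97, 177.97], [-48.28, 115.42], [12.27, 149.76], [-77.06, 257.06], [2.81, 150.46], [-146.56, 146.56]. Speed limits (degrees/s): [147.25, 147.25, 180, 180, 180, 180].

### API

Orientations are given as [roll, pitch, yaw] about the fixed x, y, z axes, in that order (R = Rz(yaw) Ry(pitch) Rx(roll)).
In Python, from workcell import status, vision, ticket gives the robot as it stands.
- The arm moves only by the shell command python3 -m jog 'ROWS' [FORCE]. ROWS is JSON, a list of rows, each a list of 7 numbers: the finger opening in m, from 0 to 0.0912, then the shift along the tool's x, y, z in m, then the turn, a rotation vector about the tool's x, y, z in rad. A call has 1 to 12 rows; each row shifts and turns the commanded pose from where the row before left it, along the tool's axes as they then stand; what a row does not reach is not made up. A row lasts 1/8 s, in which the tool goes at most 62.5 mm and 10.7 degrees, less where a joint would pass 70% of its speed; a pose out of reach is approached as far as the arm can. A call with a gripper value outside its range is refused whole. The fingers move at their own pace and stop on an object; FORCE is the grip in N (left out, the last holds). Time passes only in rows, so rows that do not move let the fingers close. It gives the time, the measured TCP pose, the force and the opening at its end, in the units of the state.
- status.state(): the state, without advancing time (a new reading comes with each control period).
- vision.grab_frame(name): name is "scene" or "side" or "wrist"; returns a dict with "color" (400x640x3 uint8, blue, green, red), "depth" (400x640 float32, mm along the optical axis (not along the pixel's ray), 0 where there is no reading), "fov_y" (degrees; the focal length in pixels is half the picture's height over the tangent of half this angle, whatever the lens; pixels are square), "cx", "cy" (the principal point, pixels), "pose" (4x4, takes a point from camera to world coordinates). Camera axes: x right, y down, z forward; pixel columns grow to the right and rows downward; lengths in mm; the calibration is good to about 2 mm. A picture is of the moment at which its call begins.
- ticket.job_done(): hands the job in, once; it reports no verdict.
Trained networks look in the newest picture that a camera, given by its name, has taken for a name from the list of things; names that differ only in an ending like _2 or _b are one class to them, and where a whole thing is asked for, a point or a joint stands for the part that bears it (a point fixed in the world has none). Each returns a list of dicts, best first, with "p" (0 to 1); they miss things now and then, are a little off and sometimes report something else, mostly with a low value. They report only what shows in the picture. A call takes as long as a camera call.
- vision.find_in(camera, label): "location" ([x, y, z] in mm, in world coordinates, good to about 4 mm: the middle of the surface that is visible of it).
- vision.silhouettes(camera, label): "pixels" (400x640 bool, what is visible of it).
The state is a dict: "time_s": time; "qpos": joint angles; "qvel": joint speeds; "effort": joint torques, N m; "ee_pos": TCP position; "ee_rot": TCP orientation; "force": force on the tool from outside, world axes, zero at the start; "torque": the same for the moment, N m; "gripper_width": finger opening in mm.
Only numpy, scipy, OpenCV 4.12 (cv2) and the standard library are available. Lean on these libraries where they do the work, as an engineer would, in place of code of your own. Each camera call takes 0.05 s, during which the arm holds its last target.

### The job

Take the two flat cartridges from the sloping rest and lay each one in the tray compartment that matches its width: tongue under the keeper lip, pushed back against the sprung stop, tail laid down inside the rear wall, so that both lie fully home, pressed down flat and held by their stops. Do not force anything, and leave the bottle, the tube rack and the carton where they are.

Things in the scene. Friction and masses are not known exactly. Their poses are not given: they have to be found in the camera images.
- wide: wider loose grey cartridge, 50-130 g: block x -34..34, 56 wide (y), 14 thick (z); black grip rib across its top: 10 mm along x, 30 along y, z 14..40, centred on x=y=0; grip its broad faces, closing along x, tool leaning as the cartridge does. Origin: underside, below the rib. Tongue towards -x, +z out of the top. Starts tilted 30 degrees on the rest, tongue downhill.
- narrow: narrower loose grey cartridge, 50-130 g: block x -34..34, 40 wide (y), 14 thick (z); black grip rib across its top: 10 mm along x, 30 along y, z 14..40, centred on x=y=0; grip its broad faces, closing along x, tool leaning as the cartridge does. Origin: underside, below the rib. Tongue towards -x, +z out of the top. Starts tilted 30 degrees on the rest, tongue downhill.
- rest: fixed sloping aluminium rest, a 115 x 210 mm plate tilted 30 degrees, low edge to its -x (roughly towards the robot). Origin on the bench below the plate's middle, where the upper face is 42 mm high. A 9 mm ledge at the low edge stops the tongues; a 7 mm rib parts the two places, about 50 mm either side (y). Which cartridge lies in which varies.
- tray: fixed grey base plate of the carrier tray, 120 (x) x 196 (y) x 6 mm. Origin at the centre of its underside, on the bench. It carries both compartments (white plastic walls).
- wide_bay: compartment for the wide cartridge, on the tray's +y half, tongue end to the tray's -x. Origin: on its floor (6 mm above the bench), where the seated cartridge's origin comes; axes as the seated cartridge's (-x: tongue, z up). Rear wall: inner face x=34, 20 high, 4 thick. Side walls 12 high, 61 mm apart (2.5 mm play a side), flared outward above 5 mm, x -44..34. Keeper lip at the tongue end: see its seat point.
- narrow_bay: compartment for the narrow cartridge, on the tray's -y half, tongue end to the tray's -y. Origin: on its floor (6 mm above the bench), where the seated cartridge's origin comes; axes as the seated cartridge's (-x: tongue, z up). Rear wall: inner face x=34, 20 high, 4 thick. Side walls 12 high, 45 mm apart (2.5 mm play a side), flared outward above 5 mm, x -44..34. Keeper lip at the tongue end: see its seat point.
- wide_stop (a joint): travel of the wide compartment's sprung steel stop, m. 0 = free, its face at compartment x = -42 mm; grows as the tongue pushes it to -x; 0.006 with the cartridge seated; 0.014 at most. 2 N at 0, plus 0.5 N per mm. Its clamping friction can hold a cartridge that was let go slightly askew or not quite down: pressing on top of the rib with about 10 N settles it.
- narrow_stop (a joint): the same for the narrow compartment's stop.
- wide_nose (a point): end of the wide cartridge's tongue, mid-width at its underside (cartridge x=-48 mm). The tongue, 26 wide and 5 thick, is level with the underside and runs from x=-34 to -48: whole length 82.
- narrow_nose (a point): end of the narrow cartridge's tongue, mid-width at its underside (cartridge x=-48 mm). The tongue, 26 wide and 5 thick, is level with the underside and runs from x=-34 to -48: whole length 82.
- wide_seat_nose (a point): where the wide tongue's end lies when seated: floor, compartment x=-48. A fixed lip bridges x -40..-64, z 13..17 above the floor, over a 31 wide opening; it bars lowering the cartridge flat: enter tilted about 30 degrees, tongue tip to the floor near x=-33, push to -x onto the stop, lower the tail while pushing 1-4 mm past the seat; let go, and the stop pushes it to the rear wall.
- narrow_seat_nose (a point): where the narrow tongue's end lies when seated: floor, compartment x=-48. A fixed lip bridges x -40..-64, z 13..17 above the floor, over a 31 wide opening; it bars lowering the cartridge flat: enter tilted about 30 degrees, tongue tip to the floor near x=-33, push to -x onto the stop, lower the tail while pushing 1-4 mm past the seat; let go, and the stop pushes it to the rear wall.
- reagent: bystander: closed bottle, 52 mm across, about 110 mm tall, origin under its centre
- tube_rack: bystander: white block of capped tubes, 60 x 110 x 50 mm, origin under its centre
- wipes: bystander: small carton, 70 x 120 x 50 mm, origin under its centre

How it is judged (in metres and radians):
At the end, for the whole second after the job is handed in: Each cartridge lies in the compartment of its own width: origin within 4 mm sideways of the compartment's origin and less than 3 mm above it, end of the tongue within 5 mm of its seated place, tilt under 0.06 rad, turned less than 0.08 rad, its sprung stop pushed in by more than 3 mm, at rest (distance between wide_nose and wide_seat_nose below 0.005 m and horizontal distance between wide and wide_bay below 0.004 m and z of wide in the frame of wide_bay below 0.003 m and angle between each of wide, narrow's own z axis and vertical below 0.06 rad and angle between the x axis of wide and the x axis of wide_bay, either way round below 0.08 rad and value of joint each of wide_stop, narrow_stop above 0.003 m and linear speed of each of wide, narrow below 0.01 m/s and distance between narrow_nose and narrow_seat_nose below 0.005 m and horizontal distance between narrow and narrow_bay below 0.004 m and z of narrow in the frame of narrow_bay below 0.003 m and angle between the x axis of narrow and the x axis of narrow_bay, either way round below 0.08 rad); the robot touches nothing.
It fails at once if a bystander (bottle, tube rack or carton) is moved by more than 15 mm (distance of any of reagent, tube_rack, wipes from where it was at the start of the episode above 0.015 m).
It fails at once if a cartridge is forced: contact forces between it and the tray (all added up, opposing walls and stop included) over 90 N (contact force between any of wide, narrow and tray above 90 N).
It also fails if it takes over 72 s, if anything falls off the work surface, if the arm or the gripper's body presses on something with over 40 N, if the wrist force passes 120 N, or if a joint passes its speed limit or range.

## Working session

There is one attempt and no reset: what is moved stays moved. The work goes in short steps, Python scripts to look and compute and a shell command to move; the robot and the scene stay as the last step left them, time stands still between calls to the robot, and variables do not carry over. Pictures are saved under pics/ and viewed, and the job is handed in when it is done.

```bash
ls; mkdir -p pics; python3 - <<'E'
from workcell import status, vision
import cv2
print(status.state())
for n in ["scene","side","wrist"]:
    f=vision.grab_frame(n); cv2.imwrite(f"pics/{n}0.png",f["color"]); print(n,f["fov_y"],f["cx"],f["cy"],f["pose"].round(3).tolist())
for n in ["scene","side"]:
    for l in ["wide","narrow","rest","tray","wide_bay","narrow_bay","reagent","tube_rack","wipes"]:
        print(n,l,[(round(d["p"],2),[round(float(v)) for v in d["location"]]) for d in vision.find_in(n,l)][:3])
E
```

```text
pics
{'time_s': 0.0, 'qpos': array([-7.23638457e+01,  1.83511744e+01,  8.97061441e+01, -1.78608912e-04,
        7.20438178e+01, -1.14472159e+00]), 'qvel': array([ 0.02108085, -0.02320909,  0.03000643, -0.00292779,  0.00409747,
        0.16395333]), 'effort': array([-1.35367109e-04, -4.12454510e+01, -2.31975782e+01,  7.27406982e-02,
        4.56517248e-02, -1.57318050e-04]), 'ee_pos': array([ 185.08186258, -544.22112843,  403.92643921]), 'ee_rot': array([-1.79898880e+02, -1.85070644e-03,  1.87809295e+01]), 'force': array([-0.97553417,  0.05178826,  0.24138374]), 'torque': array([0.0041222 , 0.03739929, 0.01441578]), 'gripper_width': 91.3083750217903}
scene 57.1525298600854 317.87582494434616 199.99541186666275 [[-0.315, 0.81, -0.494, 944.158], [0.949, 0.261, -0.177, 143.734], [-0.015, -0.525, -0.851, 649.778], [0.0, 0.0, 0.0, 1.0]]
side 53.145808596064555 318.34790925860847 197.04123968202998 [[-0.971, -0.188, 0.15, 438.044], [-0.24, 0.773, -0.587, 582.211], [-0.006, -0.606, -0.795, 789.27], [0.0, 0.0, 0.0, 1.0]]
wrist 63.48292895213545 312.77734353122264 202.26548393418295 [[0.321, -
[... 210 characters left out ...]
[581, 178, 51])]
scene tray [(0.64, [496, -150, 9]), (0.19, [736, 2, 68])]
scene wide_bay [(0.87, [478, -93, 17]), (0.53, [745, 175, 50])]
scene narrow_bay [(0.77, [479, -210, 17])]
scene reagent [(0.85, [735, 4, 69])]
scene tube_rack [(0.85, [740, -164, 38])]
scene wipes [(0.63, [745, 175, 50])]
side wide [(0.67, [544, 243, 58])]
side narrow [(0.67, [545, 136, 59]), (0.6, [478, -96, 16]), (0.32, [560, 193, 44])]
side rest [(0.76, [563, 191, 46])]
side tray [(0.83, [485, -145, 4])]
side wide_bay [(0.6, [478, -98, 17])]
side narrow_bay [(0.68, [481, -212, 14])]
side reagent [(0.7, [707, 8, 63])]
side tube_rack [(0.86, [727, -148, 38])]
side wipes [(0.9, [731, 188, 50]), (0.6, [547, 241, 56])]
```

View pics/scene0.png

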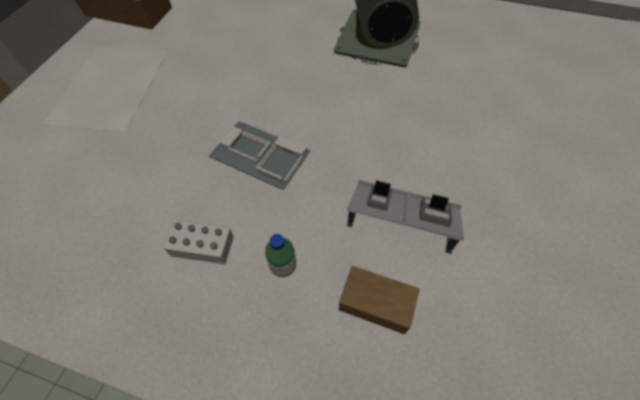

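View pics/side0.png

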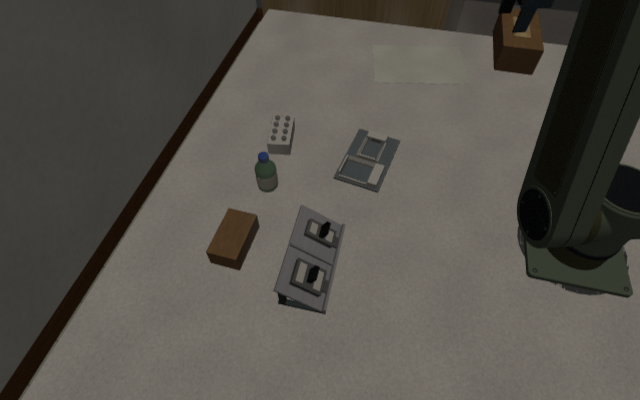

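View pics/wrist0.png

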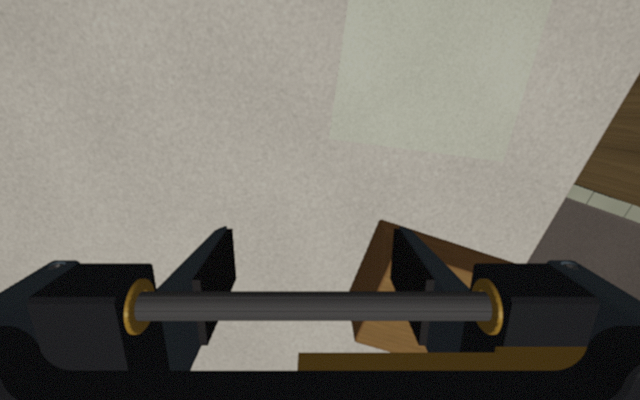

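```bash
cat > h.py <<'E'
import numpy as np, cv2
from workcell import status, vision
from scipy.spatial.transform import Rotation as R
def cloud(f,m=None):
    d=f["depth"]; h,w=d.shape; fl=h/2/np.tan(np.radians(f["fov_y"]/2))
    v,u=np.mgrid[:h,:w]
    ok=(d>0) if m is None else (d>0)&m
    z=d[ok]; P=np.stack([(u[ok]-f["cx"])/fl*z,(v[ok]-f["cy"])/fl*z,z],1)
    return P@f["pose"][:3,:3].T+f["pose"][:3,3], np.stack([u[ok],v[ok]],1), f["color"][ok]
def proj(f,P):
    T=np.linalg.inv(f["pose"]); p=np.atleast_2d(P)@T[:3,:3].T+T[:3,3]; fl=200/np.tan(np.radians(f["fov_y"]/2))
    return p[:,:2]/p[:,2:]*fl+[f["cx"],f["cy"]]
def tcp():
    s=status.state(); return np.array(s["ee_pos"]),R.from_euler('xyz',s["ee_rot"],degrees=True),s
def go(p,r):
    "shift/turn in the tool frame to target; straight"
    P,Rm,s=tcp(); d=Rm.inv().apply(np.array(p)-P)/1000; w=(Rm.inv()*r).as_rotvec()
    print("shift",d.round(4),"turn",w.round(4),"deg",np.degrees(np.linalg.norm(w)).round(1))
    return d,w
E
python3 - <<'E'
from h import *
for n in ["scene","side"]:
    f=vision.grab_frame(n)
    P,_,_=cloud(f)
    # bench
    b=(abs(P[:,2])<15)&(P[:,0]>300)&(P[:,0]<800)&(abs(P[:,1])<300); print(n,"bench z",np.median(P[b,2]))
    for l in ["rest","tray","wide","narrow","wide_bay","narrow_bay"]:
        s=vision.silhouettes(n,l)
        if not s: print(l,"none");continue
        m=s[0]["pixels"]; Q,_,_=cloud(f,m)
        c=np.median(Q,0); print(n,l,round(s[0]["p"],2),m.sum(),c.round(1), "lo",np.percentile(Q,2,0).round(),"hi",np.percentile(Q,98,0).round())
        if l in("rest","tray"):
            g=abs(Q-c)[:,2]<40; Q=Q[g]
            for k in range(10):
                cc=Q.mean(0);nn=np.linalg.svd(Q-cc,full_matrices=False)[2][2]; nn*=np.sign(nn[2]); r=(Q-cc)@nn
                Q=Q[abs(r)<max(2,1.5*r.std())]
            print("  plane n",nn.round(3),"tilt",np.degrees(np.arccos(nn[2])).round(1),"az",np.degrees(np.arctan2(nn[1],nn[0])).round(1),"z at c",cc.round(1),len(Q))
            print("  rect xy",cv2.minAreaRect(Q[:,:2].astype(np.float32)))
E
```

```text
scene bench z 0.25127387844111126
scene rest 0.85 2851 [581.5 181.4  50.7] lo [506.  80.   4.] hi [607. 285.  71.]
  plane n [-0.495 -0.007  0.869] tilt 29.7 az -179.2 z at c [570.1 179.6  51. ] 1946
  rect xy ((558.3564453125, 181.73648071289062), (97.45865631103516, 210.3428955078125), 1.2069718837738037)
scene tray 0.68 3700 [ 497.5 -149.2    7.3] lo [ 431. -247.    4.] hi [556. -60.  26.]
  plane n [0.003 0.    1.   ] tilt 0.2 az 0.5 z at c [ 501.1 -156.5    6.4] 2132
  rect xy ((491.333984375, -157.21763610839844), (196.95884704589844, 120.4012222290039), 80.32011413574219)
scene wide 0.72 831 [553.8 233.9  64.2] lo [521. 207.  39.] hi [581. 262.  78.]
scene narrow 0.85 567 [553.8 128.3  65.1] lo [527. 109.  41.] hi [583. 147.  78.]
scene wide_bay 0.89 827 [476.4 -98.3  19.5] lo [ 445. -138.    5.] hi [553. -58.  27.]
scene narrow_bay 0.93 738 [ 482.5 -206.3   17.9] lo [ 453. -243.    5.] hi [ 518. -137.   26.]
side bench z 0.5190556359704033
side rest 0.88 3455 [564.  195.2  44.7] lo [503.  82.   1.] hi [604. 289.  71.]
  plane n [-0.496 -0.008  0.868] tilt 29.7 az -179.1 z at c [565.4 194.7  49.1] 2194
  rect xy ((557.045654296875, 184.93482971191406), (97.94293975830078, 211.533935546875), 2.125140428543091)
side tray 0.96 2450 [ 488.1 -136.5    7.5] lo [ 428. -239.    4.] hi [550. -55.  26.]
  plane n [-0.002 -0.002  1.   ] tilt 0.2 az -127.8 z at c [ 490.2 -147.8    6.5] 1285
  rect xy ((489.362548828125, -151.83001708984375), (197.4633026123047, 118.43795013427734), 80.28544616699219)
side wide 0.6 1011 [545.4 243.5  59.2] lo [512. 212.  23.] hi [579. 266.  78.]
side narrow 0.76 633 [545.5 136.2  59.2] lo [514. 113.  24.] hi [580. 151.  78.]
side wide_bay 0.6 535 [478.6 -92.3  19.1] lo [ 447. -136.    6.] hi [551. -55.  26.]
side narrow_bay 0.93 435 [ 484.6 -210.7   18.8] lo [ 452. -250.    3.] hi [ 516. -134.   27.]
```

```bash
cat >> h.py <<'E'
def wrist(Rt,q1,q23):
    c=R.from_euler('z',90,degrees=True)
    A=(R.from_euler('ZY',[q1,q23],degrees=True)).inv()*Rt*c.inv()
    return A.as_euler('ZYZ',degrees=True)
def toolR(head,tilt):
    "tool y along cartridge x (heading deg, tail up by tilt), z = -cartridge normal"
    h=np.radians(head);t=np.radians(tilt);H=np.array([np.cos(h),np.sin(h),0])
    y=np.cos(t)*H+np.sin(t)*np.array([0,0,1]); z=np.sin(t)*H-np.cos(t)*np.array([0,0,1])
    return R.from_matrix(np.stack([np.cross(y,z),y,z],1))
def plan(p,r,n,start=None):
    "rows of straight-line move in n rows"
    if start is None: P,Rm,s=tcp()
    else: P,Rm=start
    w=(Rm.inv()*r).as_rotvec()/n; dp=(np.array(p)-P)/n/1000
    cur=Rm
    for i in range(n):
        d=cur.inv().apply(dp); print("[G,"+",".join("%.4f"%v for v in d)+","+",".join("%.4f"%v for v in w)+"],")
        cur=cur*R.from_rotvec(w)
E
python3 - <<'E'
from h import *
P,Rm,s=tcp(); q=s["qpos"]; print(wrist(Rm,q[0],q[1]+q[2]))
for nm,hd,q1 in [("pick",1,13),("wide",-9.7,-11),("narrow",80.3,-33)]:
  for t in (0,15,30):
    for fl in (0,180):
      print(nm,t,fl,[wrist(toolR(hd,t)*R.from_euler('z',fl,degrees=True),q1,a).round() for a in (95,110,125)])
plan([455,-160,380],toolR(-9.7,0),9)
E
```

```text
[ 1.12277025e-03  7.20422263e+01 -1.14502361e+00]
pick 0 0 [array([ 0., 85., 12.]), array([-0., 70., 12.]), array([ 0., 55., 12.])]
pick 0 180 [array([  -0.,   85., -168.]), array([   0.,   70., -168.]), array([   0.,   55., -168.])]
pick 15 0 [array([-3., 70., 13.]), array([-4., 55., 14.]), array([-5., 40., 15.])]
pick 15 180 [array([  -3.,   70., -167.]), array([  -4.,   55., -166.]), array([  -5.,   40., -165.])]
pick 30 0 [array([-7., 56., 15.]), array([-9., 41., 17.]), array([-14.,  26.,  23.])]
pick 30 180 [array([  -7.,   56., -165.]), array([  -9.,   41., -163.]), array([ -14.,   26., -157.])]
wide 0 0 [array([ 0., 85., -1.]), array([-0., 70., -1.]), array([ 0., 55., -1.])]
wide 0 180 [array([  0.,  85., 179.]), array([  0.,  70., 179.]), array([  0.,  55., 179.])]
wide 15 0 [array([ 0., 70., -1.]), array([ 0., 55., -1.]), array([ 1., 40., -2.])]
wide 15 180 [array([  0.,  70., 179.]), array([  0.,  55., 179.]), array([  1.,  40., 178.])]
wide 30 0 [array([ 1., 55., -2.]), array([ 1., 40., -2.]), array([ 2., 25., -3.])]
wide 30 180 [array([  1.,  55., 178.]), array([  1.,  40
[... 343 characters left out ...]
[array([14., 91., 66.]), array([14., 76., 63.]), array([16., 62., 58.])]
narrow 30 0 [array([  28.,   97., -113.]), array([  28.,   84., -120.]), array([  29.,   70., -127.])]
narrow 30 180 [array([28., 97., 67.]), array([28., 84., 60.]), array([29., 70., 53.])]
[G,0.0421,-0.0308,0.0028,0.0000,0.0000,-0.1193],
[G,0.0455,-0.0255,0.0028,0.0000,0.0000,-0.1193],
[G,0.0482,-0.0199,0.0028,0.0000,0.0000,-0.1193],
[G,0.0503,-0.0141,0.0028,0.0000,0.0000,-0.1193],
[G,0.0516,-0.0080,0.0028,0.0000,0.0000,-0.1193],
[G,0.0522,-0.0018,0.0028,0.0000,0.0000,-0.1193],
[G,0.0520,0.0044,0.0028,0.0000,0.0000,-0.1193],
[G,0.0511,0.0106,0.0028,0.0000,0.0000,-0.1193],
[G,0.0495,0.0166,0.0028,0.0000,0.0000,-0.1193],
```

```bash
python3 -m jog '[[0.0912,0.042,-0.031,0.003,0,0,-0.119],[0.0912,0.0455,-0.0255,0.003,0,0,-0.119],[0.0912,0.048,-0.02,0.003,0,0,-0.119],[0.0912,0.05,-0.014,0.003,0,0,-0.119],[0.0912,0.0515,-0.008,0.003,0,0,-0.119],[0.0912,0.052,-0.002,0.003,0,0,-0.119],[0.0912,0.052,0.0045,0.003,0,0,-0.119],[0.0912,0.051,0.0105,0.003,0,0,-0.119],[0.0912,0.0495,0.0165,0.003,0,0,-0.119],[0.0912,0,0,0,0,0,0],[0.0912,0,0,0,0,0,0]]' 
python3 - <<'E'
from h import *
f=vision.grab_frame("wrist"); cv2.imwrite("pics/w1.png",f["color"]); np.savez("w1.npz",**f)
for l in ["tray","wide_bay","narrow_bay"]:
    s=vision.silhouettes("wrist",l)
    for k in s[:1]:
        Q,_,_=cloud(f,k["pixels"]); print(l,k["p"],len(Q),np.median(Q,0).round(1))
        if l=="tray":
            Q=Q[(abs(Q[:,2]-6)<4)]; print(np.median(Q[:,2]),cv2.minAreaRect(Q[:,:2].astype(np.float32)))
E
```

```text
time_s: 3.12
ee_pos: [454.3, -160.7, 377.7]
ee_rot: [-180.0, 0.0, 80.1]
force: [-0.1, -0.2, -0.1]
gripper_width: 91.3
tray 0.59 19142 [ 490.8 -142.6    7.2]
6.745687836904523 ((490.2451171875, -155.90130615234375), (197.49652099609375, 121.4050521850586), 80.30561065673828)
wide_bay 0.61 3463 [473.8 -93.9  23. ]
narrow_bay 0.59 2348 [ 484.3 -209.2   21.3]
```

View pics/w1.png

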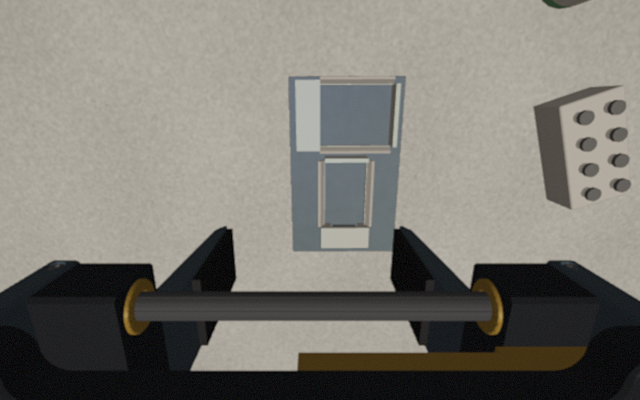

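```bash
python3 - <<'E'
from h import *
f=dict(np.load("w1.npz"))
P,_,_=cloud(f); c=np.array([490.2,-155.9]); a=np.radians(-9.7)
M=np.array([[np.cos(a),np.sin(a)],[-np.sin(a),np.cos(a)]])
T=(P[:,:2]-c)@M.T; k=(abs(T[:,0])<66)&(abs(T[:,1])<104); T=T[k];Z=P[k,2]
S=4; img=np.zeros((int(208*S/1)//1,132*S),np.uint8)
H=np.full((208,132),np.nan)
for (x,y),z in zip(T,Z):
    H[int(103.99-y),int(x+66)]=z
g=np.nan_to_num(H,nan=0); g=cv2.applyColorMap(np.clip(g*9,0,255).astype(np.uint8),cv2.COLORMAP_JET)
cv2.imwrite("pics/h1.png",cv2.resize(g,None,fx=2.8,fy=2.8,interpolation=cv2.INTER_NEAREST))
def prof(sel,ax,lo,hi):
    for b in np.arange(lo,hi,2): 
        m=sel&(T[:,ax]>=b)&(T[:,ax]<b+2); 
        print(f"{b:.0f}:{np.median(Z[m]) if m.sum() else -1:.0f}",end=" ")
    print()
print("wide x profile"); prof(abs(T[:,1]-50)<15,0,-64,64)
print("wide y profile"); prof(abs(T[:,0]-10)<15,1,0,100)
print("nar x profile"); prof(abs(T[:,1]+40)<15,0,-64,64)
print("nar y profile"); prof(abs(T[:,0]-0)<12,1,-102,10)
E
```

```text
wide x profile
-64:1 -62:3 -60:7 -58:6 -56:7 -54:21 -52:24 -50:24 -48:24 -46:24 -44:24 -42:23 -40:24 -38:24 -36:24 -34:24 -32:24 -30:24 -28:7 -26:7 -24:7 -22:7 -20:7 -18:7 -16:7 -14:7 -12:7 -10:7 -8:7 -6:7 -4:7 -2:7 0:7 2:7 4:7 6:7 8:7 10:7 12:7 14:7 16:7 18:7 20:7 22:7 24:7 26:7 28:7 30:7 32:7 34:7 36:7 38:7 40:7 42:7 44:16 46:27 48:27 50:-1 52:-1 54:7 56:7 58:7 60:1 62:1 
wide y profile
0:241 2:235 4:234 6:274 8:281 10:293 12:299 14:302 16:287 18:284 20:282 22:287 24:286 26:281 28:7 30:7 32:7 34:7 36:7 38:7 40:7 42:7 44:7 46:7 48:7 50:7 52:7 54:7 56:7 58:7 60:7 62:7 64:7 66:7 68:6 70:7 72:7 74:7 76:7 78:7 80:7 82:7 84:7 86:7 88:9 90:14 92:18 94:19 96:6 98:1 
nar x profile
-64:0 -62:2 -60:7 -58:7 -56:7 -54:7 -52:7 -50:7 -48:7 -46:7 -44:7 -42:7 -40:7 -38:7 -36:7 -34:7 -32:7 -30:19 -28:19 -26:15 -24:7 -22:7 -20:7 -18:7 -16:7 -14:7 -12:7 -10:7 -8:7 -6:7 -4:7 -2:7 0:7 2:7 4:7 6:7 8:7 10:229 12:243 14:7 16:7 18:7 20:7 22:13 24:17 26:19 28:19 30:7 32:7 34:7 36:7 38:7 40:7 42:7 44:7 46:7 48:7 50:7 52:7 54:7 56:7 58:7 60:0 62:1 
nar y profile
-102:1 -100:6 -98:7 -96:7 -94:7 -92:-1 -90:-1 -88:-1 -86:24 -84:24 -82:24 -80:24 -78:23 -76:24 -74:24 -72:24 -70:24 -68:24 -66:24 -64:12 -62:20 -60:7 -58:7 -56:7 -54:7 -52:7 -50:7 -48:7 -46:7 -44:7 -42:7 -40:7 -38:7 -36:6 -34:7 -32:7 -30:7 -28:231 -26:202 -24:201 -22:204 -20:202 -18:199 -16:197 -14:199 -12:200 -10:203 -8:206 -6:210 -4:211 -2:215 0:218 2:220 4:217 6:7 8:7
```

View pics/h1.png

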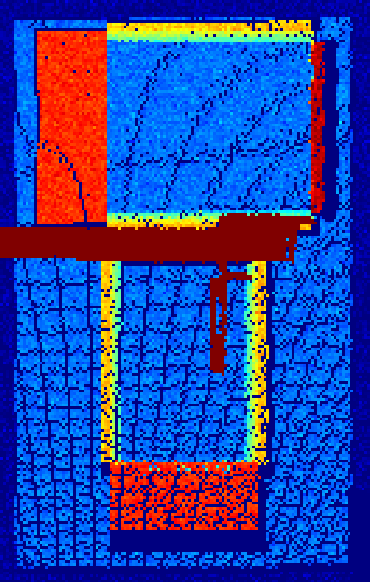

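```bash
python3 - <<'E'
from h import *
f=dict(np.load("w1.npz"))
P,_,_=cloud(f); c=np.array([490.2,-155.9]); a=np.radians(-9.7)
M=np.array([[np.cos(a),np.sin(a)],[-np.sin(a),np.cos(a)]])
T=(P[:,:2]-c)@M.T; k=(abs(T[:,0])<66)&(abs(T[:,1])<104)&(P[:,2]<35); T=T[k];Z=P[k,2]
def rect(n,sel):
    q=T[sel]; r=cv2.minAreaRect(q.astype(np.float32)); print(n,len(q),"pct1/99",np.percentile(q,1,0).round(1),np.percentile(q,99,0).round(1),[np.round(v,1) for v in r])
rect("plate",(abs(Z-7)<2.5))
rect("wide lip",(Z>21.5)&(T[:,1]>15)&(T[:,0]<0))
rect("wide rear",(Z>25)&(T[:,1]>15)&(T[:,0]>0))
rect("wide +wall",(Z>12)&(Z<21.5)&(T[:,1]>80)&(abs(T[:,0])<25))
rect("wide -wall",(Z>12)&(Z<21.5)&(T[:,1]>15)&(T[:,1]<35)&(T[:,0]<25)&(T[:,0]>-25))
rect("nar lip",(Z>21.5)&(T[:,1]<-50))
rect("nar -wall",(Z>16)&(Z<21.5)&(T[:,1]<-25)&(T[:,1]>-58)&(T[:,0]<0))
rect("nar +wall",(Z>16)&(Z<21.5)&(T[:,1]<-25)&(T[:,1]>-58)&(T[:,0]>0))
rect("nar rear",(Z>24)&(T[:,1]>5)&(T[:,1]<22)&(abs(T[:,0])<30))
def fl(n,sel): print(n,"median",np.median(T[sel],0).round(1))
# scene camera for narrow rear wall
f=vision.grab_frame("scene"); P,_,_=cloud(f); T=(P[:,:2]-c)@M.T; k=(abs(T[:,0])<66)&(abs(T[:,1])<104)&(P[:,2]<35); T=T[k];Z=P[k,2]
rect("S plate",(abs(Z-6.5)<2.5)); rect("S wide lip",(Z>21.)&(T[:,1]>15)&(T[:,0]<0)); rect("S nar lip",(Z>21)&(T[:,1]<-50)); rect("S nar rear",(Z>23)&(T[:,1]>5)&(T[:,1]<25)&(abs(T[:,0])<30)); rect("S wide rear",(Z>23)&(T[:,1]>25)&(T[:,0]>30))
E
```

```text
plate 13281 pct1/99 [-59.7 -96.3] [58.2 95.7] [array([-0.5, -0.5]), array([120.1, 196.5]), np.float64(0.1)]
wide lip 1799 pct1/99 [-52.4  15.3] [-6.9 92.8] [array([-27.3,  54. ]), array([51.7, 78.8]), np.float64(1.2)]
wide rear 320 pct1/99 [ 1.3 15.1] [49.4 88.7] [array([37.7, 44.1]), array([87.9, 34.6]), np.float64(57.8)]
wide +wall 395 pct1/99 [-24.9  89.5] [24.3 95.9] [array([ 0. , 92.7]), array([ 6.3, 49.9]), np.float64(89.8)]
wide -wall 419 pct1/99 [-24.4  16.6] [24.4 27.9] [array([ 0.2, 22.2]), array([49.5, 11.5]), np.float64(0.1)]
nar lip 948 pct1/99 [-26.4 -84.6] [ 25.5 -61. ] [array([ -0.2, -72.9]), array([24.1, 52.5]), np.float64(90.0)]
nar -wall 115 pct1/99 [-29.7 -57.6] [-25.4 -25.5] [array([-27.4, -41.6]), array([ 4.5, 32.6]), np.float64(0.1)]
nar +wall 127 pct1/99 [ 24.3 -57.3] [ 29.2 -25.4] [array([ 26.4, -41.3]), array([ 5.3, 32.5]), np.float64(2.6)]
nar rear 187 pct1/99 [-22.6  12.9] [21.8 17. ] [array([-0.4, 14.9]), array([44.5,  4.2]), np.float64(0.3)]
S plate 2345 pct1/99 [-57.5 -96.3] [60.5 96.7] [array([ 0.3, -0.4]), array([121.7, 197.2]), np.float64(0.3)]
S wide lip 291 pct1/99 [-51.9  15.8] [-4.6 92.4] [array([-36.8,  50. ]), array([45.4, 88. ]), np.float64(19.1)]
S nar lip 203 pct1/99 [-25.8 -86.2] [ 28.  -60.6] [array([  1.2, -73.5]), array([54.8, 26.1]), np.float64(0.4)]
S nar rear 45 pct1/99 [-20.9  11. ] [22.1 16.7] [array([ 1. , 14.1]), array([ 6. , 44.2]), np.float64(89.1)]
S wide rear 66 pct1/99 [45.7 28.7] [51.1 88.3] [array([48.2, 57.5]), array([61.6,  5.7]), np.float64(89.5)]
```

```bash
python3 - <<'E'
from h import *
plan([390,180,350],toolR(1,30),7)
E
```

```text
[G,0.0465,-0.0175,0.0040,-0.0745,0.0072,-0.0267],
[G,0.0469,-0.0165,0.0030,-0.0745,0.0072,-0.0267],
[G,0.0473,-0.0154,0.0022,-0.0745,0.0072,-0.0267],
[G,0.0477,-0.0143,0.0014,-0.0745,0.0072,-0.0267],
[G,0.0480,-0.0131,0.0008,-0.0745,0.0072,-0.0267],
[G,0.0484,-0.0118,0.0002,-0.0745,0.0072,-0.0267],
[G,0.0487,-0.0105,-0.0003,-0.0745,0.0072,-0.0267],
```

```bash
python3 -m jog '[[0.0912,0.0465,-0.0175,0.004,-0.0745,0.007,-0.027],[0.0912,0.047,-0.0165,0.003,-0.0745,0.007,-0.027],[0.0912,0.0475,-0.0155,0.002,-0.0745,0.007,-0.027],[0.0912,0.048,-0.0145,0.0015,-0.0745,0.007,-0.027],[0.0912,0.048,-0.013,0.001,-0.0745,0.007,-0.027],[0.0912,0.0485,-0.012,0,-0.0745,0.007,-0.027],[0.0912,0.0485,-0.0105,0,-0.0745,0.007,-0.027],[0.0912,0,0,0,0,0,0],[0.0912,0,0,0,0,0,0]]' 
cat > fit.py <<'E'
from h import *
import sys
tag=sys.argv[1]
f=vision.grab_frame("wrist"); cv2.imwrite(f"pics/{tag}.png",f["color"]); np.savez(f"{tag}.npz",**f)
P,_,col=cloud(f)
k=(abs(P[:,0]-557)<80)&(abs(P[:,1]-184)<125)&(P[:,2]>8)&(P[:,2]<110); P=P[k];col=col[k]
n=np.array([-.5,0,.866]); c=np.array([565,190,49.])
# plate plane
for tol in (12,4,3,2,2,2):
    s=abs((P-c)@n)<tol; Q=P[s]; c=np.median(Q,0); c=Q.mean(0); n=np.linalg.svd(Q-c,full_matrices=False)[2][2]; n*=np.sign(n[2])
print("plate n",n.round(3),"tilt",np.degrees(np.arccos(n[2])).round(2),"down az",np.degrees(np.arctan2(n[1],n[0])).round(2),"n.c",(n@c).round(1),s.sum())
ex=-(n-np.array([0,0,1])*1/n[2]); ex=np.array([-n[0],-n[1],0]);ex/=np.linalg.norm(ex); ex=ex*n[2]+np.array([0,0,1])*np.sqrt(1-n[2]**2)
ey=np.cross(n,ex); O=c
L=np.stack([(P-O)@ex,(P-O)@ey,(P-O)@n],1)
s=abs(L[:,2])<2; r=cv2.minAreaRect(L[s,:2].astype(np.float32)); print("plate rect",[np.round(v,1) for v in r])
for nm,lo,hi in (("y+",10,140),("y-",-140,-10)):
    y0=[0]
    w=(w if False else None)
    sel=lambda z0,z1:(L[:,2]>z0)&(L[:,2]<z1)&((P[:,1]>186) if nm=="y+" else (P[:,1]<182))
    for part,z0,z1 in (("block",11,17),("rib",36,45)):
        m=sel(z0,z1); q=L[m][:,:2].astype(np.float32)
        if len(q)<20: print(nm,part,len(q)); continue
        r=cv2.minAreaRect(q); cx=np.array(r[0]); W=O+ex*cx[0]+ey*cx[1]
        print(nm,part,len(q),"pct",np.percentile(q,1,0).round(1),np.percentile(q,99,0).round(1),"rect",[np.round(v,1) for v in r],"z",np.median(L[m][:,2]).round(1),"plate foot world",W.round(1))
E
python3 fit.py w2
```

```text
time_s: 4.5
ee_pos: [389.2, 180.8, 349.4]
ee_rot: [150.1, 0.1, 91.2]
force: [-0.9, 0.1, -0.8]
gripper_width: 91.6
plate n [-0.499 -0.007  0.866] tilt 29.97 down az -179.14 n.c -241.0 12164
plate rect [array([-8.5, -9.5]), array([115.3, 210.4]), np.float64(0.0)]
y+ block 3767 pct [-42.1  17.1] [24.3 71.8] rect [array([-17.2,  40.2]), array([64.2, 84.6]), np.float64(89.5)] z 14.1 plate foot world [545.1 231.6  38.2]
y+ rib 383 pct [-13.3  30. ] [-4.3 59.6] rect [array([-8.8, 44.7]), array([29.7,  9. ]), np.float64(89.9)] z 39.9 plate foot world [552.4 236.2  42.4]
y- block 1945 pct [-42.3 -81.6] [ 24.5 -42.7] rect [array([-16.3, -62.4]), array([40.1, 82.8]), np.float64(90.0)] z 14.1 plate foot world [547.5 128.9  38.6]
y- rib 292 pct [-13.4 -77.8] [ -4.5 -47.8] rect [array([ -8.9, -62.8]), array([30.6,  8.9]), np.float64(89.7)] z 39.8 plate foot world [553.9 128.6  42.3]
```

View pics/w2.png

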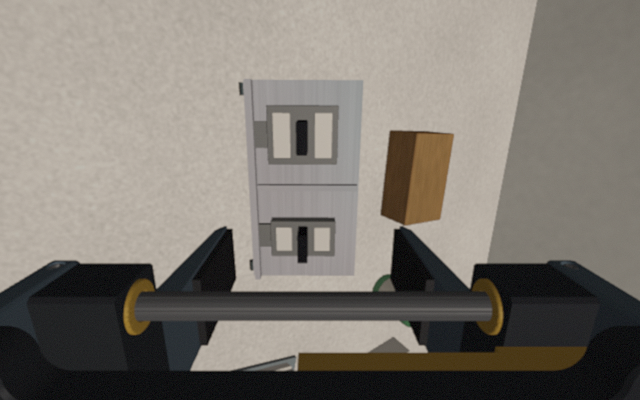

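```bash
cat >> h.py <<'E'
def cartTCP(o,head,tilt,zg=35,dx=0):
    r=toolR(head,tilt); m=r.as_matrix(); return np.array(o)+m[:,1]*dx-m[:,2]*(zg+172), r
E
python3 - <<'E'
from h import *
p,r=cartTCP([552.4,236.2,42.4],.86,30,75); print(p); plan(p,r,3)
E
```

```text
[428.91391171 234.34635541 256.30827473]
[G,0.0178,-0.0038,0.0336,-0.0004,-0.0001,0.0014],
[G,0.0178,-0.0038,0.0336,-0.0004,-0.0001,0.0014],
[G,0.0178,-0.0039,0.0336,-0.0004,-0.0001,0.0014],
```

```bash
python3 -m jog '[[0.045,0.018,-0.004,0.0335,0,0,0.0015],[0.045,0.018,-0.004,0.0335,0,0,0.0015],[0.045,0.0175,-0.004,0.0335,0,0,0.0015],[0.045,0,0,0,0,0,0],[0.045,0,0,0,0,0,0]]' 8
python3 - <<'E'
from h import *
p,r=cartTCP([552.4,236.2,42.4],.86,30,35); print(p); plan(p,r,1)
f=vision.grab_frame("wrist"); cv2.imwrite("pics/w3.png",f["color"])
P,_,_=cloud(f); k=(abs(P[:,0]-557)<80)&(abs(P[:,1]-240)<55)&(P[:,2]>8)&(P[:,2]<110);P=P[k]
T,Rm,_=tcp(); L=Rm.inv().apply(P-T); 
print([ (z,(abs(L[:,2]-z)<1).sum()) for z in range(195,255,4)])
E
```

```text
time_s: 5.18
ee_pos: [428.4, 234.2, 256.9]
ee_rot: [150.0, -0.0, 90.8]
force: [-0.5, 0.5, -0.3]
gripper_width: 45.9
[448.9116588  234.64654077 221.66725858]
[G,0.0001,0.0001,0.0407,-0.0003,-0.0001,-0.0008],
[(195, np.int64(0)), (199, np.int64(0)), (203, np.int64(0)), (207, np.int64(245)), (211, np.int64(20)), (215, np.int64(15)), (219, np.int64(12)), (223, np.int64(16)), (227, np.int64(16)), (231, np.int64(17)), (235, np.int64(2916)), (239, np.int64(806)), (243, np.int64(609)), (247, np.int64(3263)), (251, np.int64(97))]
```

View pics/w3.png

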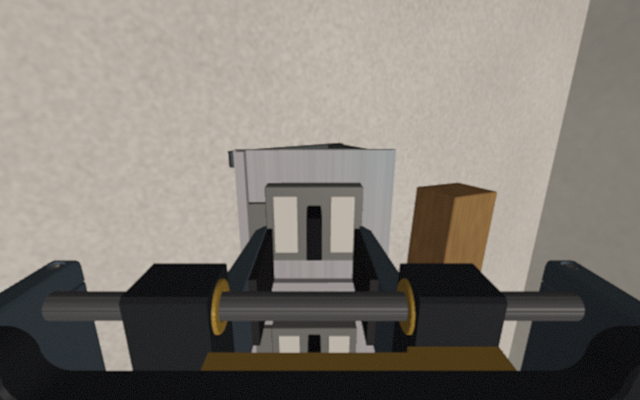

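```bash
python3 -m jog '[[0.045,0,0,0.02,0,0,0],[0.045,0,0,0.015,0,0,0],[0.045,0,0,0.0055,0,0,0],[0.045,0,0,0,0,0,0],[0.0,0,0,0,0,0,0],[0.0,0,0,0,0,0,0],[0.0,0,0,0,0,0,0],[0.0,0,0,0,0,0,0]]' 40
```

```text
time_s: 6.22
ee_pos: [448.9, 236.3, 222.1]
ee_rot: [149.9, -0.1, 91.0]
force: [-0.8, 1.2, -0.4]
gripper_width: 9.6
```

```bash
python3 -m jog '[[0.0,0,0,-0.015,0,0,0],[0.0,0,0,-0.03,0,0,0],[0.0,0,0,-0.03,0,0,0],[0.0,0,0,0,0,0,0]]'
python3 - <<'E'
from h import *
for i in range(3):
    P,Rm,s=tcp(); print(P.round(2),s["ee_rot"].round(2),s["force"].round(2),s["gripper_width"])
f=vision.grab_frame("wrist"); cv2.imwrite("pics/w4.png",f["color"]); np.savez("w4.npz",**f)
P,_,_=cloud(f); T,Rm,_=tcp(); L=Rm.inv().apply(P-T)
k=(abs(L[:,0])<60)&(abs(L[:,1])<60)&(L[:,2]>188)&(L[:,2]<202); q=L[k]; print(k.sum(),np.percentile(q,1,0).round(1),np.percentile(q,99,0).round(1),np.median(q[:,2]))
print(cv2.minAreaRect(q[:,:2].astype(np.float32)))
E
```

```text
time_s: 6.72
ee_pos: [410.4, 235.4, 287.5]
ee_rot: [149.9, -0.2, 91.0]
force: [-0.2, 0.5, -1.5]
gripper_width: 10.0
[410.36 235.4  287.52] [149.88  -0.16  91.  ] [-0.21  0.46 -1.49] 10.04147651445099
[410.36 235.4  287.52] [149.88  -0.16  91.  ] [-0.21  0.46 -1.49] 10.04147651445099
[410.36 235.4  287.52] [149.88  -0.16  91.  ] [-0.21  0.46 -1.49] 10.04147651445099
5501 [-10.2 -46.8 190.2] [ 26.9  33.5 201.8] 192.1964045565417
((7.655364990234375, -6.8802490234375), (82.5138168334961, 39.43544006347656), 89.05854034423828)
```

View pics/w4.png

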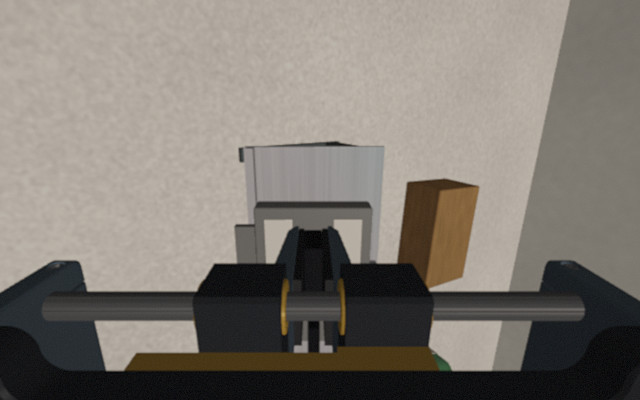

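```bash
cat >> h.py <<'E'
BAY={"wide":(np.array([510.9,-100.0,6.]),-9.7),"narrow":(np.array([486.3,-176.5,6.]),80.3)}
HAND={"wide":np.array([-1.,.2,206.7]),"narrow":np.array([0.,0.,206.7])}
def bayR(n): return R.from_euler('z',BAY[n][1],degrees=True)
def tipTCP(n,xt,zt,phi,yt=0):
    "TCP so that the tongue tip is at bay (xt,yt,zt), tilt phi"
    r=toolR(BAY[n][1],phi); tip=BAY[n][0]+bayR(n).apply([xt,yt,zt]); t=HAND[n]+[0,-48,0]
    return tip-r.apply(t), r
def where(n):
    P,Rm,s=tcp(); t=HAND[n]+[0,-48,0]; tip=bayR(n).inv().apply(P+Rm.apply(t)-BAY[n][0]); o=bayR(n).inv().apply(P+Rm.apply(HAND[n])-BAY[n][0])
    m=bayR(n).inv()*Rm; y=m.as_matrix()[:,1]
    F=bayR(n).inv().apply(s["force"])
    print("t",round(s["time_s"],2),"tip",tip.round(1),"orig",o.round(1),"phi",np.degrees(np.arcsin(y[2])).round(2),"yaw",np.degrees(np.arctan2(y[1],y[0])).round(2),"F bay",F.round(1),"w",round(s["gripper_width"],1))
E
python3 - <<'E'
from h import *
p,r=tipTCP("wide",-31,50,30); print(p); plan(p,r,8); where("wide")
E
```

```text
[419.44342321 -83.35253715 258.90745096]
[G,-0.0398,-0.0013,0.0031,0.0000,-0.0118,0.0201],
[G,-0.0398,-0.0005,0.0036,0.0000,-0.0118,0.0201],
[G,-0.0398,0.0003,0.0041,0.0000,-0.0118,0.0201],
[G,-0.0397,0.0011,0.0046,0.0000,-0.0118,0.0201],
[G,-0.0396,0.0019,0.0050,0.0000,-0.0118,0.0201],
[G,-0.0395,0.0027,0.0055,0.0000,-0.0118,0.0201],
[G,-0.0394,0.0035,0.0060,0.0000,-0.0118,0.0201],
[G,-0.0392,0.0043,0.0064,0.0000,-0.0118,0.0201],
t 6.78 tip [-94.3 324.4  77.6] orig [-53.5 332.  101.6] phi 30.03 yaw 10.65 F bay [-0.1  0.3 -1.1] w 9.7
```

```bash
python3 -m jog '[[0.0,-0.03,-0.001,0,0,-0.009,0.015],[0.0,-0.04,-0.001,0.0035,0,-0.012,0.02],[0.0,-0.04,0,0.004,0,-0.012,0.02],[0.0,-0.04,0.001,0.0045,0,-0.012,0.02],[0.0,-0.04,0.0015,0.005,0,-0.012,0.02],[0.0,-0.04,0.002,0.005,0,-0.012,0.02],[0.0,-0.04,0.003,0.006,0,-0.012,0.02],[0.0,-0.03,0.0035,0.006,0,-0.012,0.02],[0.0,-0.016,0.002,0.004,0,-0.003,0.005],[0.0,0,0,0,0,0,0]]' 
python3 - <<'E'
from h import *
where("wide")
f=vision.grab_frame("wrist"); cv2.imwrite("pics/w5.png",f["color"]); np.savez("w5.npz",**f)
p,r=tipTCP("wide",-31,50,30); plan(p,r,1)
E
```

```text
time_s: 8.02
ee_pos: [418.7, -82.7, 257.7]
ee_rot: [150.2, 0.1, 80.1]
force: [0.1, 0.3, -0.6]
gripper_width: 9.6
t 8.03 tip [-32.6  -0.1  48.6] orig [ 9.1 -0.1 72.4] phi 29.79 yaw -0.08 F bay [ 0.   0.4 -0.6] w 9.6
[G,-0.0012,0.0014,-0.0003,-0.0034,0.0026,0.0003],
```

View pics/w5.png

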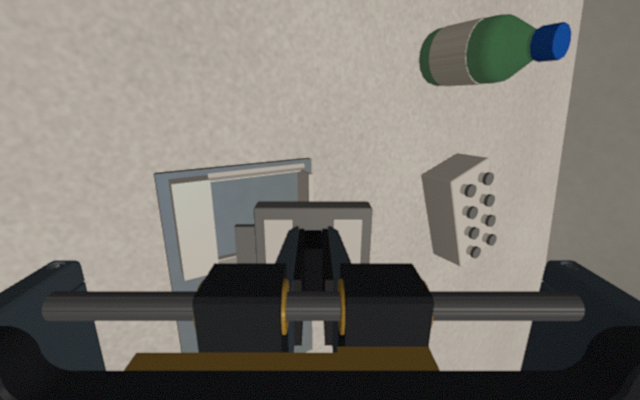

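```bash
cat > rel.py <<'E'
from h import *
import sys
tag,n=sys.argv[1],sys.argv[2]
f=dict(np.load(tag+".npz")); P,_,_=cloud(f); B=bayR(n).inv().apply(P-BAY[n][0])
def ed(nm,k,ax):
    q=B[k]; 
    if len(q)<10: print(nm,len(q));return
    print(nm,len(q),"1%",np.percentile(q,1,0).round(1),"99%",np.percentile(q,99,0).round(1),"med",np.median(q,0).round(1))
hw={"wide":30.5,"narrow":22.5}[n]
ed("lip",(B[:,2]>14)&(B[:,2]<20)&(B[:,0]<-36)&(B[:,0]>-70)&(abs(B[:,1])<45),0)
ed("+wall",(B[:,2]>10)&(B[:,2]<15)&(B[:,0]<30)&(B[:,0]>-30)&(B[:,1]>20)&(B[:,1]<45),1)
ed("-wall",(B[:,2]>10)&(B[:,2]<15)&(B[:,0]<30)&(B[:,0]>-30)&(B[:,1]<-20)&(B[:,1]>-45),1)
ed("rear",(B[:,2]>18)&(B[:,2]<23)&(B[:,0]<45)&(B[:,0]>25)&(abs(B[:,1])<hw+2),0)
ed("floor",(abs(B[:,2])<4)&(abs(B[:,0])<30)&(abs(B[:,1])<hw-8),2)
E
python3 rel.py w5 wide
python3 - <<'E'
from h import *
f=dict(np.load("w5.npz")); P,_,_=cloud(f); T,Rm,_=tcp(); L=Rm.inv().apply(P-T)-HAND["wide"]; L[:,2]*=-1
def ed(nm,k):
    q=L[k]; print(nm,len(q),"1%",np.percentile(q,1,0).round(1),"99%",np.percentile(q,99,0).round(1),"med",np.median(q,0).round(1), cv2.minAreaRect(q[:,:2].astype(np.float32)))
ed("top",(abs(L[:,2]-14)<3)&(abs(L[:,0])<40)&(abs(L[:,1])<45))
ed("tongue",(abs(L[:,2]-5)<3)&(abs(L[:,0])<20)&(L[:,1]<-36)&(L[:,1]>-60))
E
```

```text
lip 3516 1% [-63.6 -33.3  15.3] 99% [-39.9  34.6  19.1] med [-52.5   3.8  17.6]
+wall 429 1% [-29.5  33.2  10.1] 99% [29.7 38.  14.5] med [-2.1 36.2 12.9]
-wall 9
rear 163 1% [33.8  8.6 18.1] 99% [38.1 30.9 21.6] med [35.5 20.3 20.3]
floor 2161 1% [-29.7 -20.8  -0.9] 99% [29.1 22.2  2.1] med [-11.5  10.4   0.6]
top 4389 1% [ -7.2 -33.9  11.5] 99% [26.5 32.8 15.2] med [15.9 -0.8 13.3] ((9.262434005737305, -0.5489311218261719), (35.26864242553711, 68.20784759521484), 0.08742857724428177)
tongue 743 1% [-12.5 -48.5   2.7] 99% [ 11.6 -36.3   5.6] med [  0.1 -42.3   4.2] ((-0.4493865966796875, -42.43852996826172), (24.652372360229492, 12.677255630493164), 0.5303587913513184)
```

```bash
sed -i 's/\[510.9,-100.0,6.\]/[511.0,-99.6,6.3]/; s/\[-1.,.2,206.7\]/[-1.5,-0.35,207.2]/' h.py
python3 - <<'E'
from h import *
where("wide")
p,r=tipTCP("wide",-33,4,30); plan(p,r,3)
E
```

```text
t 8.07 tip [-33.   -0.3  47.8] orig [ 8.7 -0.3 71.7] phi 29.8 yaw 0.02 F bay [ 0.2  0.4 -0.1] w 9.8
[G,-0.0000,-0.0075,0.0126,-0.0011,0.0009,0.0001],
[G,-0.0001,-0.0075,0.0126,-0.0011,0.0009,0.0001],
[G,-0.0001,-0.0075,0.0126,-0.0011,0.0009,0.0001],
```

```bash
python3 -m jog '[[0.0,0,-0.0075,0.0125,-0.001,0,0],[0.0,0,-0.0075,0.0125,-0.001,0,0],[0.0,0,-0.0075,0.0125,-0.001,0,0],[0.0,0,0,0,0,0,0]]' 
python3 - <<'E'
from h import *
where("wide")
f=vision.grab_frame("wrist"); cv2.imwrite("pics/w6.png",f["color"]); np.savez("w6.npz",**f)
where("wide")
p,r=tipTCP("wide",-33,0.5,30); plan(p,r,2)
f=vision.grab_frame("side"); cv2.imwrite("pics/s6.png",cv2.resize(f["color"][100:220,300:440],None,fx=5,fy=5,interpolation=cv2.INTER_CUBIC))
E
```

```text
time_s: 8.57
ee_pos: [418.9, -82.0, 219.8]
ee_rot: [150.2, -0.1, 80.4]
force: [-0.3, -0.2, -0.9]
gripper_width: 9.8
t 8.57 tip [-32.7   0.8   9.6] orig [ 8.9  0.8 33.5] phi 29.79 yaw 0.09 F bay [-0.2 -0.3 -0.9] w 9.8
t 8.62 tip [-32.2   0.6  10.2] orig [ 9.4  0.7 34.1] phi 29.87 yaw 0.16 F bay [ 0.  -0.2 -1.4] w 9.5
[G,-0.0001,-0.0030,0.0040,-0.0012,-0.0010,0.0012],
[G,-0.0001,-0.0030,0.0040,-0.0012,-0.0010,0.0012],
```

View pics/w6.png

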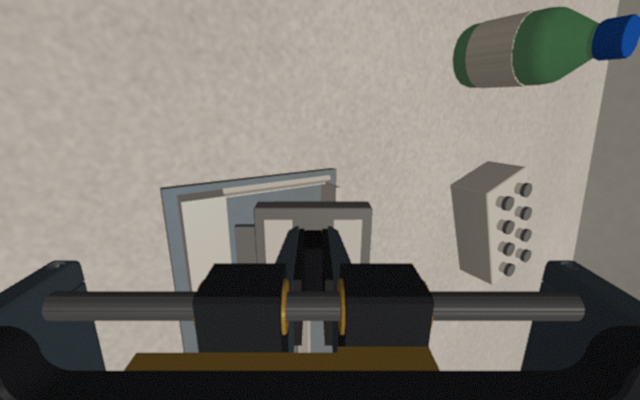

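View pics/s6.png

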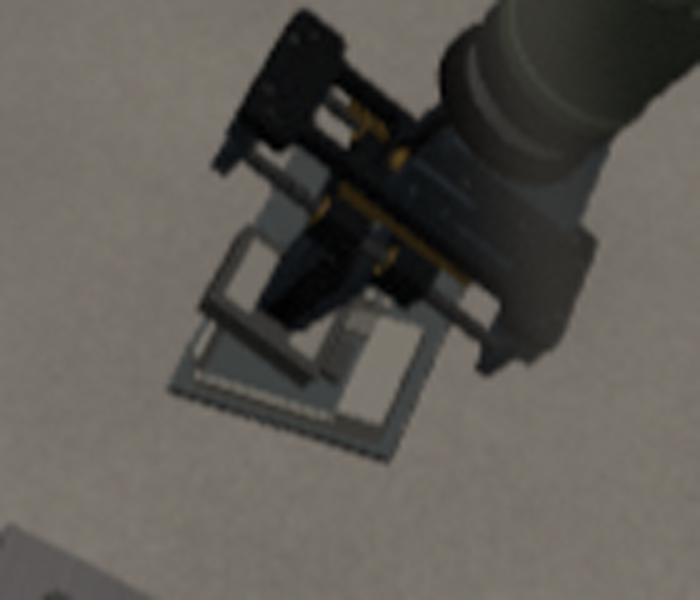

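```bash
python3 rel.py w6 wide
cat > hand.py <<'E'
from h import *
import sys
tag,n=sys.argv[1],sys.argv[2]
f=dict(np.load(tag+".npz")); P,_,_=cloud(f); B=bayR(n).inv().apply(P-BAY[n][0])
# camera-only: cartridge top plane near expected, in bay frame
T,Rm,_=tcp(); L=Rm.inv().apply(P-T)-HAND[n]; L[:,2]*=-1
for nm,k in (("top",(abs(L[:,2]-14)<4)&(abs(L[:,0])<40)&(abs(L[:,1])<45)&(L[:,0]>19)),("tongue",(abs(L[:,2]-5)<4)&(abs(L[:,0])<20)&(L[:,1]<-36)&(L[:,1]>-60))):
    q=L[k]; b=B[k]
    print(nm,len(q),"hand 1%",np.percentile(q,1,0).round(1),"99%",np.percentile(q,99,0).round(1),"medz",np.median(q[:,2]).round(1),"bay 1%",np.percentile(b,1,0).round(1),"99%",np.percentile(b,99,0).round(1))
E
python3 hand.py w6 wide; python3 -c "
from h import *
where('wide')"
```

```text
lip 3299 1% [-63.6 -17.1  14.9] 99% [-39.9  34.3  18.8] med [-53.5  13.1  17.3]
+wall 508 1% [-29.4  33.1  10.1] 99% [29.1 37.7 14.4] med [-3.3 35.9 12.7]
-wall 0
rear 106 1% [33.5 20.5 18. ] 99% [38.8 30.4 21.2] med [35.7 25.8 20.1]
floor 610 1% [-29.8   8.9  -1.1] 99% [29.4 22.4  1.5] med [-19.3  18.8   0.3]
top 1952 hand 1% [ 19.1 -34.3  10.3] 99% [28.2 31.8 14.9] medz 13.3 bay 1% [-26.8  19.7  28.5] 99% [30.8 28.8 62. ]
tongue 762 hand 1% [-10.9 -51.6   2.2] 99% [ 13.2 -36.9   8.6] medz 4.5 bay 1% [-39.5 -10.4  13.3] 99% [-24.5  13.7  20.8]
t 8.68 tip [-31.9   0.4  10.7] orig [ 9.7  0.6 34.6] phi 29.92 yaw 0.2 F bay [-0.7  0.1 -0.5] w 9.7
```

```bash
python3 -m jog '[[0.0,-0.0003,-0.002,0.0035,0,0,0],[0.0,-0.0003,-0.002,0.0035,0,0,0],[0.0,0,0,0,0,0,0]]' 
python3 - <<'E'
from h import *
where("wide")
p,r=tipTCP("wide",-33,0.5,30); plan(p,r,1)
E
```

```text
time_s: 9.05
ee_pos: [420.1, -84.8, 215.7]
ee_rot: [150.2, -0.2, 80.5]
force: [0.1, -0.4, -0.4]
gripper_width: 9.7
t 9.05 tip [-31.2  -1.4   5.5] orig [10.5 -1.4 29.4] phi 29.78 yaw 0.12 F bay [ 0.2 -0.3 -0.4] w 9.7
[G,0.0022,-0.0049,0.0033,-0.0038,-0.0042,0.0019],
```

```bash
python3 -m jog '[[0.0,0,-0.002,0.002,-0.002,0,0],[0.0,0,-0.002,0.002,-0.002,0,0],[0.0,0,0,0,0,0,0]]' 
python3 - <<'E'
from h import *
where("wide")
f=vision.grab_frame("wrist"); cv2.imwrite("pics/w7.png",f["color"]); np.savez("w7.npz",**f)
where("wide")
E
python3 hand.py w7 wide;python3 rel.py w7 wide
```

```text
time_s: 9.43
ee_pos: [419.2, -86.6, 212.6]
ee_rot: [150.2, -0.3, 80.6]
force: [0.5, 1.1, -0.5]
gripper_width: 9.7
t 9.43 tip [-31.6  -2.6   2.5] orig [10.  -2.6 26.4] phi 29.82 yaw 0.1 F bay [ 0.3  1.1 -0.5] w 9.7
t 9.47 tip [-31.6  -2.6   2.5] orig [10.1 -2.5 26.4] phi 29.83 yaw 0.12 F bay [ 0.2  0.1 -1.2] w 9.8
top 1954 hand 1% [ 19.1 -33.3  10.4] 99% [28.  32.8 15.4] medz 13.9 bay 1% [-25.8  16.4  21.2] 99% [31.8 25.3 55. ]
tongue 753 hand 1% [-11.  -48.    1.8] 99% [ 12.9 -36.1   6.5] medz 5.0 bay 1% [-34.2 -13.6   5.7] 99% [-23.5  10.3  13.3]
lip 3584 1% [-63.6 -16.4  14.8] 99% [-39.9  34.3  18.8] med [-53.4  13.3  17.3]
+wall 567 1% [-29.6  25.   10.2] 99% [29.4 37.7 14.6] med [-4.  35.9 12.7]
-wall 0
rear 118 1% [33.8 19.2 18.1] 99% [38.5 30.4 21.1] med [35.5 25.2 19.9]
floor 763 1% [-29.8   8.3  -1.1] 99% [29.3 22.5  1.6] med [-17.7  19.    0.3]
```

```bash
python3 -m jog '[[0.0,0,0,0,0,0,0]]'; python3 -m jog '[[0.0,0,0,0,0,0,0]]';python3 -m jog '[[0.0,0.003,0,0,0,0,0],[0.0,0,0,0,0,0,0]]' 
python3 - <<'E'
from h import *
where("wide")
E
```

```text
time_s: 9.6
ee_pos: [419.2, -86.6, 212.6]
ee_rot: [150.2, -0.3, 80.6]
force: [-1.2, 0.2, -0.8]
gripper_width: 9.8
time_s: 9.72
ee_pos: [419.2, -86.6, 212.5]
ee_rot: [150.2, -0.3, 80.6]
force: [-0.3, 0.2, -0.2]
gripper_width: 9.8
time_s: 9.98
ee_pos: [419.8, -84.5, 212.9]
ee_rot: [150.2, -0.4, 80.7]
force: [0.6, 0.7, -0.3]
gripper_width: 9.9
t 9.97 tip [-31.6  -0.2   2.8] orig [10.1 -0.1 26.6] phi 29.77 yaw 0.15 F bay [ 0.5  0.8 -0.3] w 9.9
```

```bash
python3 - <<'E'
from h import *
p,r=tipTCP("wide",-40,0.5,29); plan(p,r,3)
E
```

```text
[G,0.0007,-0.0019,-0.0005,0.0045,-0.0031,0.0008],
[G,0.0007,-0.0019,-0.0005,0.0045,-0.0031,0.0008],
[G,0.0007,-0.0019,-0.0005,0.0045,-0.0031,0.0008],
```

```bash
python3 -m jog '[[0.0,0.0005,-0.002,-0.0005,0.0045,-0.003,0.001],[0.0,0.0005,-0.002,-0.0005,0.0045,-0.003,0.001],[0.0,0.0005,-0.002,-0.0005,0.0045,-0.003,0.001],[0.0,0,0,0,0,0,0]]' 
python3 - <<'E'
from h import *
where("wide")
p,r=tipTCP("wide",-44,0.5,26); plan(p,r,3)
E
```

```text
time_s: 10.48
ee_pos: [414.6, -83.6, 212.5]
ee_rot: [151.0, -0.1, 80.3]
force: [2.9, -0.2, -2.4]
gripper_width: 9.9
t 10.47 tip [-39.6  -1.4   1.5] orig [ 2.4 -1.4 24.8] phi 28.99 yaw -0.04 F bay [ 2.8  0.3 -2.4] w 9.9
[G,0.0006,0.0021,0.0005,0.0174,-0.0008,-0.0002],
[G,0.0006,0.0021,0.0005,0.0174,-0.0008,-0.0002],
[G,0.0006,0.0021,0.0004,0.0174,-0.0008,-0.0002],
```

```bash
python3 -m jog '[[0.0,0.0005,0.002,0.0005,0.0175,-0.001,0],[0.0,0.0005,0.002,0.0005,0.0175,-0.001,0],[0.0,0.0005,0.002,0.0005,0.0175,0,0],[0.0,0,0,0,0,0,0]]' 
python3 - <<'E'
from h import *
where("wide")
p,r=tipTCP("wide",-47,0.3,21); plan(p,r,3)
f=vision.grab_frame("wrist"); cv2.imwrite("pics/w8.png",f["color"]); np.savez("w8.npz",**f)
E
python3 hand.py w8 wide;python3 rel.py w8 wide
```

```text
time_s: 10.98
ee_pos: [421.4, -83.4, 214.4]
ee_rot: [153.7, -0.1, 80.3]
force: [3.8, -1.7, -0.3]
gripper_width: 9.9
t 10.97 tip [-42.5  -0.3   1. ] orig [ 0.5 -0.4 22.2] phi 26.32 yaw -0.02 F bay [ 4.  -1.  -0.3] w 9.9
[G,0.0002,0.0049,0.0013,0.0310,-0.0003,-0.0001],
[G,0.0002,0.0049,0.0012,0.0310,-0.0003,-0.0001],
[G,0.0002,0.0050,0.0010,0.0310,-0.0003,-0.0001],
top 2344 hand 1% [ 19.1 -44.6  10.3] 99% [34.5 33.1 17. ] medz 14.0 bay 1% [-47.2  18.8  16.1] 99% [23.9 34.2 49.2]
tongue 221 hand 1% [-11.1 -39.7   1.5] 99% [ 12.9 -36.    6.4] medz 4.8 bay 1% [-37.6 -11.4   6.6] 99% [-33.8  12.6  11.3]
lip 2939 1% [-63.6  -5.5  14.6] 99% [-39.8  34.4  18.7] med [-52.1  16.1  17.3]
+wall 569 1% [-29.7  27.   10.1] 99% [29.5 37.7 14.8] med [-4.3 35.8 12.7]
-wall 0
rear 99 1% [33.6 21.5 18.1] 99% [38.7 30.6 21.1] med [35.8 26.  20.2]
floor 224 1% [-9.8 17.3 -0.9] 99% [29.7 22.4  1.6] med [17.  20.9  0.3]
```

```bash
python3 -m jog '[[0.0,0,0.005,0.001,0.031,0,0],[0.0,0,0.005,0.001,0.031,0,0],[0.0,0,0.005,0.001,0.031,0,0],[0.0,0,0,0,0,0,0]]' 
python3 - <<'E'
from h import *
where("wide")
p,r=tipTCP("wide",-49,0.3,15); plan(p,r,4)
f=vision.grab_frame("wrist"); cv2.imwrite("pics/w9.png",f["color"]); np.savez("w9.npz",**f)
E
python3 hand.py w9 wide
```

```text
time_s: 11.52
ee_pos: [436.3, -85.7, 217.7]
ee_rot: [159.0, -0.1, 80.3]
force: [4.8, -1.3, -1.6]
gripper_width: 9.6
t 11.53 tip [-46.8   0.1   0.6] orig [-2.   0.  17.8] phi 21.0 yaw -0.06 F bay [ 5.  -0.4 -1.6] w 9.6
[G,0.0001,0.0048,0.0014,0.0262,-0.0005,-0.0002],
[G,0.0001,0.0048,0.0013,0.0262,-0.0005,-0.0002],
[G,0.0001,0.0049,0.0012,0.0262,-0.0005,-0.0002],
[G,0.0001,0.0049,0.0010,0.0262,-0.0005,-0.0002],
top 2502 hand 1% [ 19.1 -44.6  10.3] 99% [34.2 32.8 17. ] medz 13.9 bay 1% [-49.7  19.1  15.3] 99% [23.5 34.3 42.8]
tongue 50 hand 1% [-10.7 -36.9   2.2] 99% [ 13.3 -36.    5.8] medz 4.8 bay 1% [-38.3 -10.6   6.7] 99% [-37.1  13.4  10.3]
```

View pics/w9.png

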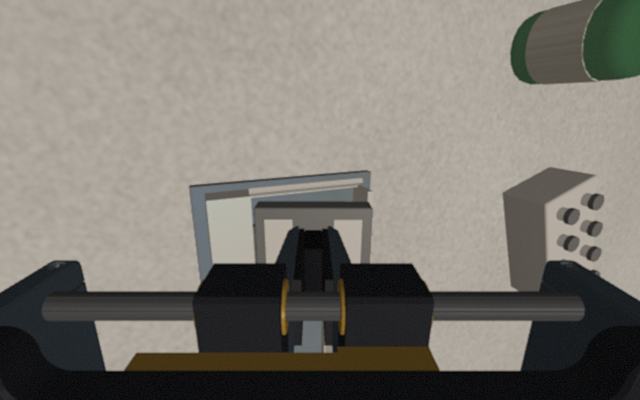

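```bash
python3 -m jog '[[0.0,0,0.005,0.0013,0.026,0,0],[0.0,0,0.005,0.0013,0.026,0,0],[0.0,0,0.005,0.0012,0.026,0,0],[0.0,0,0.005,0.001,0.026,0,0],[0.0,0,0,0,0,0,0]]' 
python3 - <<'E'
from h import *
where("wide")
p,r=tipTCP("wide",-50.5,0.3,8); plan(p,r,5)
E
```

```text
time_s: 12.2
ee_pos: [456.8, -89.2, 219.5]
ee_rot: [164.9, -0.1, 80.3]
force: [5.6, -2.1, -0.8]
gripper_width: 9.7
t 12.2 tip [-47.9   0.1   0.6] orig [-1.5  0.1 13.1] phi 15.1 yaw -0.02 F bay [ 5.8 -1.1 -0.8] w 9.7
[G,0.0001,0.0045,0.0014,0.0248,-0.0005,-0.0000],
[G,0.0001,0.0046,0.0013,0.0248,-0.0005,-0.0000],
[G,0.0001,0.0046,0.0012,0.0248,-0.0005,-0.0000],
[G,0.0001,0.0046,0.0011,0.0248,-0.0005,-0.0000],
[G,0.0001,0.0046,0.0010,0.0248,-0.0005,-0.0000],
```

```bash
python3 -m jog '[[0.0,0,0.0042,0.0014,0.025,0,0],[0.0,0,0.0044,0.0013,0.025,0,0],[0.0,0,0.0044,0.0012,0.025,0,0],[0.0,0,0.0046,0.001,0.025,0,0],[0.0,0,0.0046,0.001,0.025,0,0],[0.0,0,0,0,0,0,0]]' 
python3 - <<'E'
from h import *
where("wide")
p,r=tipTCP("wide",-50.5,0.3,2); plan(p,r,4)
f=vision.grab_frame("wrist"); cv2.imwrite("pics/w10.png",f["color"]); np.savez("w10.npz",**f)
E
python3 hand.py w10 wide; python3 rel.py w10 wide
```

```text
time_s: 12.95
ee_pos: [480.3, -93.2, 218.8]
ee_rot: [171.9, -0.1, 80.3]
force: [7.2, -2.2, -0.0]
gripper_width: 9.5
t 12.95 tip [-49.9   0.1   0.5] orig [-2.4  0.1  7.3] phi 8.14 yaw 0.01 F bay [ 7.4 -0.9 -0. ] w 9.5
[G,0.0001,0.0053,0.0016,0.0268,-0.0007,0.0001],
[G,0.0001,0.0054,0.0015,0.0268,-0.0007,0.0001],
[G,0.0001,0.0054,0.0013,0.0268,-0.0007,0.0001],
[G,0.0001,0.0054,0.0012,0.0268,-0.0007,0.0001],
top 2522 hand 1% [ 19.1 -44.5  10.1] 99% [35.7 32.6 17.1] medz 13.9 bay 1% [-48.8  19.2  13.1] 99% [27.9 35.8 25.9]
tongue 82 hand 1% [-10.9 -37.4   1.8] 99% [ 16.2 -36.    5.9] medz 4.7 bay 1% [-40.  -10.7   3.9] 99% [-38.7  16.4   8. ]
lip 3072 1% [-63.4  -4.8  14.8] 99% [-36.4  34.4  18.8] med [-50.7  15.8  17.3]
+wall 856 1% [-29.3  27.5  10.2] 99% [29.2 37.7 14.8] med [-2.  35.4 12.7]
-wall 0
rear 509 1% [26.4 -9.6 18.2] 99% [38.4 30.5 22. ] med [35.9 12.4 20.2]
floor 0
```

```bash
python3 -m jog '[[0.0,0,0.0052,0.0016,0.027,0,0],[0.0,0,0.0052,0.0015,0.027,0,0],[0.0,0,0.0053,0.0013,0.027,0,0],[0.0,0,0.0053,0.0012,0.027,0,0],[0.0,0,0,0,0,0,0]]' 
python3 - <<'E'
from h import *
where("wide")
p,r=tipTCP("wide",-50.,0.,0); plan(p,r,2)
E
```

```text
time_s: 13.62
ee_pos: [501.8, -96.9, 215.6]
ee_rot: [178.0, -0.2, 80.3]
force: [7.3, -2.8, 4.0]
gripper_width: 9.7
t 13.62 tip [-50.4   0.1   0.5] orig [-2.5  0.2  2.2] phi 2.04 yaw 0.04 F bay [ 7.7 -1.6  4. ] w 9.7
[G,0.0002,0.0039,0.0012,0.0178,-0.0014,0.0004],
[G,0.0002,0.0039,0.0011,0.0178,-0.0014,0.0004],
```

```bash
python3 -m jog '[[0.0,0,0.0038,0.0012,0.018,-0.001,0],[0.0,0,0.0038,0.0012,0.018,-0.001,0],[0.0,0,0,0,0,0,0]]' 
python3 - <<'E'
from h import *
where("wide")
E
```

```text
time_s: 14.0
ee_pos: [509.2, -97.9, 214.1]
ee_rot: [-180.0, -0.1, 80.3]
force: [6.3, -0.8, 9.8]
gripper_width: 9.6
t 14.0 tip [-50.5   0.1   0.6] orig [-2.5  0.1  0.6] phi -0.02 yaw 0.03 F bay [6.3 0.3 9.8] w 9.6
```

```bash
python3 -m jog '[[0.012,0,0,0,0,0,0],[0.03,0,0,0,0,0,0],[0.04,0,0,0,0,0,0],[0.04,0,0,0,0,0,0],[0.04,0,0.001,-0.025,0,0,0],[0.04,0,0.0015,-0.03,0,0,0],[0.0,0,0,-0.01,0,0,0],[0.0,0,0,0,0,0,0],[0.0,0,0,0,0,0,0]]' 
cat > seat.py <<'E'
from h import *
import sys
tag,n,cam=sys.argv[1:4]
f=vision.grab_frame(cam); cv2.imwrite(f"pics/{tag}.png",f["color"]); np.savez(tag+".npz",**f)
P,_,_=cloud(f); B=bayR(n).inv().apply(P-BAY[n][0]); hw={"wide":28,"narrow":20}[n]
k=(abs(B[:,0])<38)&(abs(B[:,1])<hw+3)&(B[:,2]>10)&(B[:,2]<30)
q=B[k&(abs(B[:,0])<30)&(abs(B[:,1])<hw-4)&(abs(B[:,0])>9)&(B[:,2]<19)]; A=np.c_[q[:,:2],np.ones(len(q))]; s=np.linalg.lstsq(A,q[:,2],rcond=None)[0]; print(len(q),"top plane slope",s[:2].round(4),"z0",s[2].round(2))
q=B[(abs(B[:,2]-40)<4)&(abs(B[:,0])<20)&(abs(B[:,1])<20)]; print("rib top",len(q),np.percentile(q,1,0).round(1),np.percentile(q,99,0).round(1)) if len(q)>5 else None
if len(q)>5: print(cv2.minAreaRect(q[:,:2].astype(np.float32)))
where(n)
E
python3 seat.py w11 wide wrist; python3 seat.py s11 wide scene
```

```text
time_s: 15.12
ee_pos: [508.7, -98.0, 275.4]
ee_rot: [-179.2, -0.0, 80.3]
force: [0.3, 0.0, 0.0]
gripper_width: 12.6
2691 top plane slope [-0.0006 -0.0015] z0 14.72
rib top 462 [ -4.2 -14.   36.9] [ 4.8 15.  41.9]
((0.3665022850036621, 0.43019676208496094), (9.08698844909668, 29.600467681884766), 0.11836541444063187)
t 15.18 tip [-53.7  -0.3  62.6] orig [-5.7 -0.3 61.9] phi -0.82 yaw -0.01 F bay [-0.6 -0.5 -0.7] w 8.6
279 top plane slope [ 0.0005 -0.011 ] z0 14.32
rib top 63 [ -3.6 -14.8  36.2] [ 7.4 14.  41.7]
((1.1762871742248535, -0.14283084869384766), (11.147770881652832, 29.692745208740234), 4.369338035583496)
t 15.22 tip [-53.4  -0.3  62.7] orig [-5.4 -0.3 62.1] phi -0.79 yaw -0.01 F bay [ 0.  -0.3 -1. ] w 5.1
```

View pics/w11.png

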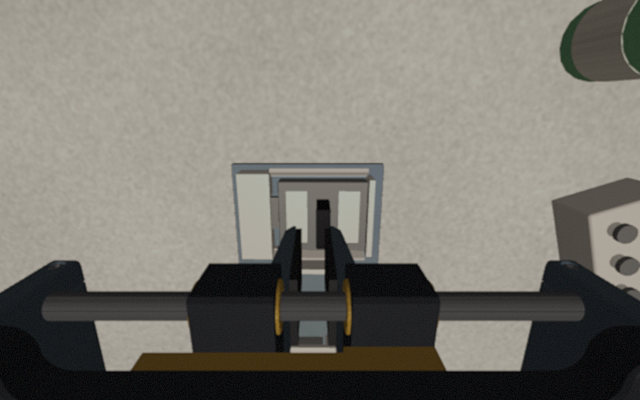

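```bash
python3 -m jog '[[0.0,0,0.003,0.015,-0.007,0,0],[0.0,0,0.003,0.013,-0.007,0,0],[0.0,0,0,0.005,0,0,0],[0.0,0,0,0,0,0,0]]'; python3 -m jog '[[0.0,0,0,0.003,0,0,0],[0.0,0,0,0.0,0,0,0]]'
```

```text
time_s: 15.72
ee_pos: [515.0, -99.1, 243.1]
ee_rot: [179.9, -0.0, 80.3]
force: [0.5, 0.7, 0.2]
gripper_width: 0.2
time_s: 15.98
ee_pos: [515.2, -99.2, 240.8]
ee_rot: [179.8, -0.0, 80.3]
force: [-0.2, -0.2, -0.4]
gripper_width: 0.8
```

```bash
python3 -m jog '[[0.0,0,-0.003,0.002,0,0,0],[0.0,0,0,0.001,0,0,0],[0.0,0,0,0.0,0,0,0]]'; python3 -m jog '[[0.0,0,0,0.001,0,0,0],[0.0,0,0,0.0,0,0,0]]'
```

```text
time_s: 16.35
ee_pos: [512.2, -98.7, 237.7]
ee_rot: [179.8, -0.0, 80.3]
force: [0.3, -0.5, 0.2]
gripper_width: 0.5
time_s: 16.6
ee_pos: [512.3, -98.7, 237.1]
ee_rot: [179.8, -0.0, 80.3]
force: [-1.0, 1.0, 4.3]
gripper_width: 0.3
```

```bash
python3 -m jog '[[0.0,0,0,0.001,0,0,0],[0.0,0,0,0.0,0,0,0]]'
```

```text
time_s: 16.85
ee_pos: [512.3, -98.7, 237.1]
ee_rot: [179.8, 0.0, 80.3]
force: [-2.6, 1.4, 11.5]
gripper_width: 0.6
```

```bash
python3 -m jog '[[0.0,0,0,-0.02,0,0,0],[0.045,0,0,-0.05,0,0,0],[0.045,0,0,-0.03,0,0,0]]'
python3 seat.py w12 wide wrist
python3 - <<'E'
from h import *
p,r=cartTCP([553.9,128.6,42.3],.86,30,90); print(p); plan(p,r,5)
E
```

```text
time_s: 17.23
ee_pos: [512.3, -98.6, 337.6]
ee_rot: [179.7, 0.0, 80.3]
force: [-0.3, -0.1, -0.1]
gripper_width: 17.6
2141 top plane slope [-0.0003 -0.0024] z0 14.72
rib top 366 [ -4.  -14.3  37.8] [ 4.9 14.8 42. ]
((0.1026148796081543, -0.07427215576171875), (9.612247467041016, 30.309383392333984), 0.04888111725449562)
t 17.27 tip [-43.9  -0.5 127. ] orig [  4.1  -0.5 127.6] phi 0.69 yaw -0.01 F bay [ 2.1 -0.7  2.1] w 21.4
[422.91475655 126.6337859  269.19865579]
[G,0.0414,-0.0256,0.0141,-0.1020,0.0099,-0.0360],
[G,0.0422,-0.0254,0.0119,-0.1020,0.0099,-0.0360],
[G,0.0430,-0.0249,0.0097,-0.1020,0.0099,-0.0360],
[G,0.0438,-0.0243,0.0076,-0.1020,0.0099,-0.0360],
[G,0.0446,-0.0234,0.0057,-0.1020,0.0099,-0.0360],
```

Wide is seated flat (rib at 0.1, -0.1 mm). On to the narrow one.

```bash
python3 -m jog '[[0.045,0.0415,-0.0255,0.014,-0.102,0.01,-0.036],[0.045,0.042,-0.0255,0.012,-0.102,0.01,-0.036],[0.045,0.043,-0.025,0.0095,-0.102,0.01,-0.036],[0.045,0.044,-0.0245,0.0075,-0.102,0.01,-0.036],[0.045,0.0445,-0.0235,0.0055,-0.102,0.01,-0.036],[0.045,0,0,0,0,0,0],[0.045,0,0,0,0,0,0]]'
python3 - <<'E'
from h import *
p,r=cartTCP([553.9,128.6,42.3],.86,30,35); print(p); plan(p,r,3)
f=vision.grab_frame("wrist"); cv2.imwrite("pics/w13.png",f["color"])
E
```

```text
time_s: 18.15
ee_pos: [429.2, 107.7, 270.7]
ee_rot: [152.8, 0.4, 89.6]
force: [0.8, -0.6, 0.4]
gripper_width: 44.9
[450.4116588  127.04654077 221.56725858]
[G,0.0066,-0.0012,0.0177,-0.0161,0.0056,-0.0055],
[G,0.0065,-0.0015,0.0178,-0.0161,0.0056,-0.0055],
[G,0.0064,-0.0017,0.0178,-0.0161,0.0056,-0.0055],
```

View pics/w13.png

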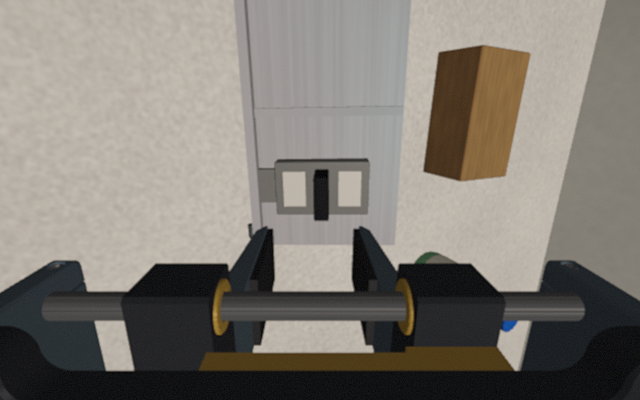

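```bash
python3 -m jog '[[0.045,0.0095,-0.002,0.005,-0.024,0.008,-0.008],[0.045,0.0095,-0.002,0.005,-0.024,0.008,-0.008],[0.045,0,0,0.003,0,0,0],[0.045,0,0,0,0,0,0]]'
python3 - <<'E'
from h import *
p,r=cartTCP([553.9,128.6,42.3],.86,30,35); print(p); plan(p,r,3)
E
```

```text
time_s: 18.7
ee_pos: [432.0, 126.2, 257.2]
ee_rot: [150.0, 0.0, 90.7]
force: [-0.2, -1.0, 0.6]
gripper_width: 45.0
[450.4116588  127.04654077 221.56725858]
[G,0.0002,-0.0006,0.0134,-0.0001,0.0006,-0.0005],
[G,0.0002,-0.0006,0.0134,-0.0001,0.0006,-0.0005],
[G,0.0002,-0.0006,0.0134,-0.0001,0.0006,-0.0005],
```

```bash
python3 -m jog '[[0.045,0.0002,-0.001,0.02,0,0,0],[0.045,0.0002,-0.0005,0.0145,0,0,0],[0.045,0,0,0.0055,0,0,0],[0.045,0,0,0,0,0,0],[0.0,0,0,0,0,0,0],[0.0,0,0,0,0,0,0],[0.0,0,0,0,0,0,0],[0.0,0,0,0,0,0,0]]' 40
python3 -m jog '[[0.0,0,0,-0.015,0,0,0],[0.0,0,0,-0.03,0,0,0],[0.0,0,0,-0.04,0,0,0],[0.0,0,0,0,0,0,0]]'
cat > inhand.py <<'E'
from h import *
import sys
tag,n=sys.argv[1:3]
f=vision.grab_frame("wrist"); cv2.imwrite(f"pics/{tag}.png",f["color"]); np.savez(tag+".npz",**f)
P,_,_=cloud(f); T,Rm,_=tcp(); L=Rm.inv().apply(P-T)-HAND[n]; L[:,2]*=-1
def ed(nm,k):
    q=L[k]; print(nm,len(q),"1%",np.percentile(q,1,0).round(1),"99%",np.percentile(q,99,0).round(1),"med",np.median(q,0).round(1), cv2.minAreaRect(q[:,:2].astype(np.float32)))
ed("top",(abs(L[:,2]-14)<3)&(abs(L[:,0])<40)&(abs(L[:,1])<45))
ed("tongue",(abs(L[:,2]-5)<3)&(abs(L[:,0])<20)&(L[:,1]<-36)&(L[:,1]>-60))
E
python3 inhand.py w14 narrow; python3 -c "
from h import *
print(tcp()[0])"
```

```text
time_s: 19.7
ee_pos: [450.6, 127.8, 222.4]
ee_rot: [149.9, -0.0, 90.9]
force: [-0.2, 0.3, -0.9]
gripper_width: 9.9
time_s: 20.2
ee_pos: [407.1, 127.1, 297.3]
ee_rot: [149.7, -0.1, 90.8]
force: [-0.1, -0.4, -0.7]
gripper_width: 9.6
top 3130 1% [ -7.4 -33.1  11.5] 99% [20.3 33.7 15.9] med [12.   0.1 14.4] ((6.145978927612305, 0.26276397705078125), (28.8400821685791, 68.08484649658203), 0.32211393117904663)
tongue 757 1% [-12.5 -47.7   3.2] 99% [ 13.2 -36.1   6.6] med [  1.2 -41.8   5.2] ((0.3460578918457031, -42.003353118896484), (26.425273895263672, 12.02755069732666), 0.2426898032426834)
[407.36941851 127.02342338 296.09563357]
```

View pics/w14.png

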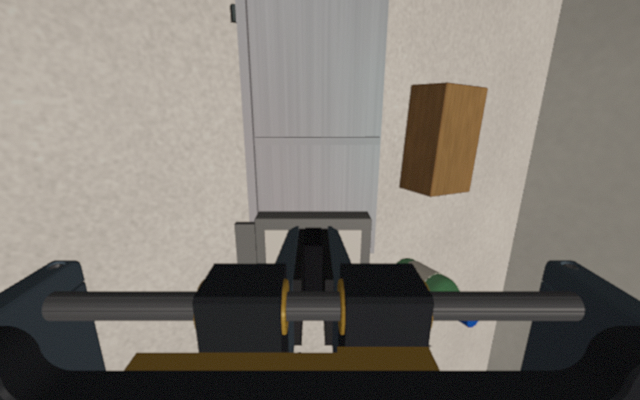

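```bash
sed -i 's/"narrow":np.array(\[0.,0.,206.7\])/"narrow":np.array([0.35,0.3,206.4])/' h.py
python3 - <<'E'
from h import *
p,r=tipTCP("narrow",-31,70,30); print(p); plan(p,r,12)
E
```

```text
[ 470.99391863 -268.12154636  278.59764334]
[G,-0.0330,0.0034,0.0037,0.0002,0.0579,-0.1000],
[G,-0.0333,0.0001,0.0018,0.0002,0.0579,-0.1000],
[G,-0.0332,-0.0032,-0.0002,0.0002,0.0579,-0.1000],
[G,-0.0327,-0.0065,-0.0021,0.0002,0.0579,-0.1000],
[G,-0.0317,-0.0097,-0.0039,0.0002,0.0579,-0.1000],
[G,-0.0303,-0.0128,-0.0057,0.0002,0.0579,-0.1000],
[G,-0.0285,-0.0158,-0.0074,0.0002,0.0579,-0.1000],
[G,-0.0263,-0.0185,-0.0090,0.0002,0.0579,-0.1000],
[G,-0.0237,-0.0210,-0.0105,0.0002,0.0579,-0.1000],
[G,-0.0209,-0.0233,-0.0118,0.0002,0.0579,-0.1000],
[G,-0.0177,-0.0252,-0.0129,0.0002,0.0579,-0.1000],
[G,-0.0143,-0.0268,-0.0138,0.0002,0.0579,-0.1000],
```

```bash
python3 -m jog '[[0.0,-0.033,0.0035,0.0035,0,0.058,-0.1],[0.0,-0.0335,0,0.002,0,0.058,-0.1],[0.0,-0.033,-0.003,0,0,0.058,-0.1],[0.0,-0.0325,-0.0065,-0.002,0,0.058,-0.1],[0.0,-0.0315,-0.0095,-0.004,0,0.058,-0.1],[0.0,-0.0305,-0.013,-0.0055,0,0.058,-0.1],[0.0,-0.0285,-0.016,-0.0075,0,0.058,-0.1],[0.0,-0.0265,-0.0185,-0.009,0,0.058,-0.1],[0.0,-0.0235,-0.021,-0.0105,0,0.058,-0.1],[0.0,-0.021,-0.0235,-0.012,0,0.058,-0.1],[0.0,-0.0175,-0.025,-0.013,0,0.058,-0.1],[0.0,-0.0145,-0.027,-0.014,0,0.058,-0.1]]' 
python3 -m jog '[[0.0,0,0,0,0,0,0],[0.0,0,0,0,0,0,0]]' 
python3 - <<'E'
from h import *
where("narrow"); print(tcp()[2]["qpos"].round())
p,r=tipTCP("narrow",-31,50,30); plan(p,r,2)
E
```

```text
time_s: 21.75
ee_pos: [373.5, -178.9, 280.9]
ee_rot: [151.9, -2.4, 151.6]
force: [0.5, -0.2, -1.4]
gripper_width: 9.3
time_s: 22.0
ee_pos: [373.8, -176.9, 281.4]
ee_rot: [151.8, -2.4, 151.4]
force: [-0.4, -0.3, -0.0]
gripper_width: 9.7
t 22.0 tip [ 36.  101.2  71.2] orig [75.7 86.6 93.9] phi 28.17 yaw -20.18 F bay [-0.4  0.4 -0. ] w 9.7
[ -36.   13.  120.   33.   57. -118.]
[G,-0.0649,-0.0189,-0.0002,-0.0122,0.0622,-0.1542],
[G,-0.0611,-0.0286,-0.0044,-0.0122,0.0622,-0.1542],
```

```bash
python3 - <<'E'
from h import *
p,r=tipTCP("narrow",-31,50,30); print(p); plan(p,r,5)
for a in (100,110,120,130): print(wrist(r,-29.7,a).round())
E
```

```text
[ 470.99391863 -268.12154636  258.59764334]
[G,-0.0260,-0.0076,-0.0001,-0.0049,0.0249,-0.0617],
[G,-0.0254,-0.0091,-0.0008,-0.0049,0.0249,-0.0617],
[G,-0.0248,-0.0107,-0.0014,-0.0049,0.0249,-0.0617],
[G,-0.0240,-0.0122,-0.0021,-0.0049,0.0249,-0.0617],
[G,-0.0232,-0.0136,-0.0028,-0.0049,0.0249,-0.0617],
[  28.   91. -112.]
[  28.   82. -117.]
[  29.   73. -122.]
[  31.   65. -127.]
```

```bash
python3 -m jog '[[0.0,-0.026,-0.0075,0,-0.005,0.025,-0.0615],[0.0,-0.0255,-0.009,-0.001,-0.005,0.025,-0.0615],[0.0,-0.025,-0.0105,-0.0015,-0.005,0.025,-0.0615],[0.0,-0.024,-0.012,-0.002,-0.005,0.025,-0.0615],[0.0,-0.023,-0.0135,-0.003,-0.005,0.025,-0.0615],[0.0,0,0,0,0,0,0],[0.0,0,0,0,0,0,0]]' 
python3 - <<'E'
from h import *
where("narrow"); print(tcp()[2]["qpos"].round())
p,r=tipTCP("narrow",-31,40,30); plan(p,r,2)
E
```

```text
time_s: 22.88
ee_pos: [471.1, -266.5, 260.3]
ee_rot: [149.9, -0.0, 170.4]
force: [0.0, 0.5, -0.3]
gripper_width: 9.8
t 22.88 tip [-29.2   0.3  51.7] orig [12.4  0.4 75.8] phi 30.06 yaw 0.08 F bay [ 0.5  0.1 -0.3] w 9.8
[ -38.   26.  103.   28.   68. -133.]
[G,-0.0001,-0.0036,0.0046,0.0005,-0.0004,0.0006],
[G,-0.0001,-0.0036,0.0046,0.0005,-0.0004,0.0006],
```

```bash
python3 -m jog '[[0.0,0,-0.0055,0.008,0,0,0],[0.0,0,-0.0055,0.008,0,0,0],[0.0,0,0,0,0,0,0]]' ; python3 inhand.py w15 narrow; python3 rel.py w15 narrow; python3 -c "
from h import *
where('narrow')"
```

```text
time_s: 23.25
ee_pos: [470.8, -269.0, 240.3]
ee_rot: [149.9, 0.0, 170.3]
force: [-0.0, 0.4, -0.2]
gripper_width: 9.4
top 3021 1% [ -6.3 -34.5  11.1] 99% [21.2 32.3 15.7] med [12.7 -1.3 12.5] ((7.268855094909668, -1.1037101745605469), (28.85880470275879, 67.9825668334961), 0.21678392589092255)
tongue 778 1% [-11.5 -49.    2.1] 99% [ 14.1 -36.8   4.7] med [  1.8 -42.9   3.3] ((1.303959846496582, -42.943763732910156), (12.659713745117188, 26.6012020111084), 89.79198455810547)
lip 3001 1% [-64.3 -26.   14.9] 99% [-40.6  26.   19.1] med [-53.6   2.8  17.6]
+wall 445 1% [-29.4  24.6  10.1] 99% [29.4 29.3 14.6] med [-2.6 27.5 12.9]
-wall 0
rear 140 1% [33.1  6.  18.1] 99% [37.8 22.1 21.9] med [35.1 14.3 20.2]
floor 1251 1% [-29.8 -12.7  -0.8] 99% [29.3 14.4  2.1] med [-9.5  8.   0.5]
t 23.3 tip [-31.9  -0.4  32.2] orig [ 9.7 -0.3 56.3] phi 30.05 yaw 0.07 F bay [-0.1  0.8 -0. ] w 9.9
```

View pics/w15.png

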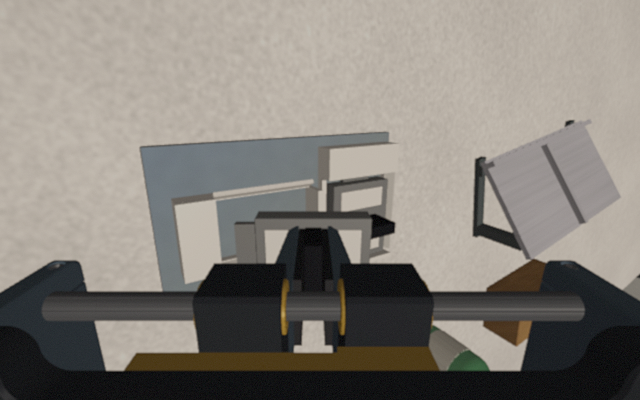

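```bash
sed -i 's/\[486.3,-176.5,6.\]/[486.2,-176.9,6.4]/; s/\[0.35,0.3,206.4\]/[1.3,-0.6,207.5]/' h.py
python3 - <<'E'
from h import *
where("narrow")
p,r=tipTCP("narrow",-32.5,4,30); plan(p,r,3)
E
```

```text
t 23.3 tip [-31.7   0.5  30.4] orig [ 9.9  0.6 54.5] phi 30.05 yaw 0.07 F bay [-0.1  0.8 -0. ] w 9.9
[G,-0.0002,-0.0046,0.0075,0.0003,0.0001,0.0004],
[G,-0.0002,-0.0046,0.0075,0.0003,0.0001,0.0004],
[G,-0.0002,-0.0046,0.0075,0.0003,0.0001,0.0004],
```

```bash
python3 -m jog '[[0.0,-0.0002,-0.0045,0.0075,0,0,0],[0.0,-0.0002,-0.0045,0.0075,0,0,0],[0.0,0,-0.0045,0.0075,0,0,0],[0.0,0,0,0,0,0,0]]' ; python3 inhand.py w16 narrow; python3 rel.py w16 narrow; python3 - <<'E'
from h import *
where("narrow")
p,r=tipTCP("narrow",-33,1.5,30); plan(p,r,2)
E
```

```text
time_s: 23.8
ee_pos: [471.5, -269.7, 214.1]
ee_rot: [149.9, 0.0, 170.4]
force: [0.3, -0.3, -1.1]
gripper_width: 9.8
top 3098 1% [ -7.4 -33.6  11.5] 99% [20.2 33.2 15.4] med [11.8 -0.4 13.6] ((6.289573669433594, -0.11649703979492188), (29.25505256652832, 68.1868896484375), 0.03205027058720589)
tongue 785 1% [-12.7 -48.2   2.5] 99% [ 13.2 -36.2   5.9] med [  0.9 -42.1   4.5] ((0.3027973175048828, -42.1829948425293), (26.37569808959961, 12.257942199707031), 0.24680638313293457)
lip 2753 1% [-63.9 -16.3  14.7] 99% [-40.1  26.   18.7] med [-53.9   9.2  17.2]
+wall 500 1% [-29.6  24.8  10.1] 99% [29.1 29.4 14.3] med [-3.1 27.6 12.6]
-wall 0
rear 94 1% [33.5 12.5 18. ] 99% [38.2 22.1 21.2] med [35.3 17.2 20. ]
floor 364 1% [-29.3   8.6  -1.1] 99% [29.4 14.4  1.6] med [ 9.1 12.6  0.2]
t 23.85 tip [-32.2  -0.2   4.2] orig [ 9.3 -0.2 28.2] phi 30.04 yaw 0.09 F bay [ 0.  -0.5 -0.7] w 9.7
[G,0.0000,-0.0009,0.0010,0.0003,0.0003,0.0007],
[G,0.0000,-0.0009,0.0010,0.0003,0.0003,0.0007],
```

Well consistent. Now down and push onto the stop.

```bash
python3 -m jog '[[0.0,0,-0.001,0.0015,0,0,0],[0.0,0,-0.001,0.001,0,0,0],[0.0,0,0,0,0,0,0]]' ; python3 - <<'E'
from h import *
where("narrow")
p,r=tipTCP("narrow",-41,0.5,29); plan(p,r,3)
E
```

```text
time_s: 24.22
ee_pos: [471.7, -270.4, 211.9]
ee_rot: [150.0, 0.1, 170.4]
force: [-0.1, 0.0, -0.7]
gripper_width: 9.8
t 24.23 tip [-32.9  -0.5   1.5] orig [ 8.7 -0.4 25.5] phi 30.0 yaw 0.13 F bay [ 0.   0.1 -0.7] w 9.8
[G,0.0000,-0.0013,-0.0008,0.0058,0.0005,0.0007],
[G,0.0000,-0.0013,-0.0008,0.0058,0.0005,0.0007],
[G,0.0000,-0.0013,-0.0007,0.0058,0.0005,0.0007],
```

```bash
python3 -m jog '[[0.0,0.0002,-0.0013,-0.0008,0.006,0,0],[0.0,0,-0.0013,-0.0008,0.006,0,0],[0.0,0,-0.0013,-0.0008,0.006,0,0],[0.0,0,0,0,0,0,0]]' ; python3 - <<'E'
from h import *
where("narrow")
p,r=tipTCP("narrow",-45,0.5,25); plan(p,r,3)
E
```

```text
time_s: 24.72
ee_pos: [470.8, -274.5, 212.2]
ee_rot: [151.0, 0.1, 170.3]
force: [0.6, 1.8, 1.4]
gripper_width: 9.8
t 24.73 tip [-40.5  -0.3   0.8] orig [ 1.4 -0.2 24.1] phi 29.05 yaw 0.11 F bay [ 1.8 -0.3  1.4] w 9.8
[G,-0.0000,0.0035,0.0007,0.0236,0.0005,0.0005],
[G,-0.0000,0.0035,0.0006,0.0236,0.0005,0.0005],
[G,-0.0000,0.0035,0.0005,0.0236,0.0005,0.0005],
```

```bash
python3 -m jog '[[0.0,0,0.0035,0.0007,0.0235,0,0],[0.0,0,0.0035,0.0006,0.0235,0,0],[0.0,0,0.0035,0.0005,0.0235,0,0],[0.0,0,0,0,0,0,0]]' ; python3 - <<'E'
from h import *
where("narrow")
p,r=tipTCP("narrow",-48,0.5,20); plan(p,r,3)
E
```

```text
time_s: 25.22
ee_pos: [472.5, -264.0, 215.4]
ee_rot: [155.1, 0.1, 170.4]
force: [2.2, 4.4, -0.1]
gripper_width: 9.7
t 25.23 tip [-44.8  -0.2   0.4] orig [-1.2 -0.  20.6] phi 24.94 yaw 0.16 F bay [ 4.7 -1.4 -0.1] w 9.7
[G,-0.0001,0.0049,0.0012,0.0287,0.0004,0.0008],
[G,-0.0001,0.0050,0.0010,0.0287,0.0004,0.0008],
[G,-0.0001,0.0050,0.0009,0.0287,0.0004,0.0008],
```

```bash
python3 -m jog '[[0.0,0,0.005,0.0012,0.029,0,0.0005],[0.0,0,0.005,0.001,0.029,0,0.0005],[0.0,0,0.005,0.0009,0.029,0,0.0005],[0.0,0,0,0,0,0,0]]' ; python3 - <<'E'
from h import *
where("narrow")
p,r=tipTCP("narrow",-50,0.4,14); plan(p,r,4)
E
```

```text
time_s: 25.72
ee_pos: [475.0, -249.0, 218.4]
ee_rot: [160.0, 0.1, 170.3]
force: [1.2, 6.6, -0.4]
gripper_width: 9.8
t 25.73 tip [-47.7  -0.1   0.4] orig [-2.6 -0.1 16.8] phi 19.99 yaw 0.02 F bay [ 6.7 -0.1 -0.4] w 9.8
[G,-0.0000,0.0048,0.0014,0.0261,0.0003,0.0001],
[G,-0.0000,0.0048,0.0012,0.0261,0.0003,0.0001],
[G,-0.0000,0.0049,0.0011,0.0261,0.0003,0.0001],
[G,-0.0000,0.0049,0.0010,0.0261,0.0003,0.0001],
```

```bash
python3 -m jog '[[0.0,0,0.0048,0.0014,0.026,0,0],[0.0,0,0.0048,0.0012,0.026,0,0],[0.0,0,0.0048,0.0011,0.026,0,0],[0.0,0,0.0049,0.001,0.026,0,0],[0.0,0,0,0,0,0,0]]' ; python3 - <<'E'
from h import *
where("narrow")
p,r=tipTCP("narrow",-50.8,0.4,7); plan(p,r,5)
E
```

```text
time_s: 26.35
ee_pos: [478.4, -229.2, 219.9]
ee_rot: [165.9, 0.1, 170.3]
force: [2.4, 8.2, 0.8]
gripper_width: 9.9
t 26.35 tip [-49.5  -0.1   0.4] orig [-3.  -0.1 12.1] phi 14.08 yaw -0.01 F bay [ 8.5 -1.   0.8] w 9.9
[G,-0.0000,0.0048,0.0015,0.0247,0.0003,-0.0001],
[G,-0.0000,0.0048,0.0013,0.0247,0.0003,-0.0001],
[G,-0.0000,0.0049,0.0012,0.0247,0.0003,-0.0001],
[G,-0.0000,0.0049,0.0011,0.0247,0.0003,-0.0001],
[G,-0.0000,0.0049,0.0010,0.0247,0.0003,-0.0001],
```

```bash
python3 -m jog '[[0.0,0,0.0049,0.0015,0.025,0,0],[0.0,0,0.0049,0.0013,0.025,0,0],[0.0,0,0.0049,0.0012,0.025,0,0],[0.0,0,0.0049,0.0011,0.025,0,0],[0.0,0,0.0049,0.001,0.025,0,0],[0.0,0,0,0,0,0,0]]' ; python3 - <<'E'
from h import *
where("narrow")
p,r=tipTCP("narrow",-50.5,0.3,0.5); plan(p,r,5)
f=vision.grab_frame("wrist"); cv2.imwrite("pics/w17.png",f["color"]); np.savez("w17.npz",**f)
E
python3 rel.py w17 narrow
```

```text
time_s: 27.1
ee_pos: [482.7, -204.2, 218.8]
ee_rot: [173.1, 0.1, 170.3]
force: [1.9, 9.5, 1.9]
gripper_width: 9.7
t 27.1 tip [-50.7  -0.2   0.5] orig [-3.  -0.2  6.3] phi 6.94 yaw -0.04 F bay [ 9.7 -0.3  1.9] w 9.7
[G,-0.0000,0.0046,0.0014,0.0225,0.0003,-0.0001],
[G,-0.0000,0.0047,0.0013,0.0225,0.0003,-0.0001],
[G,-0.0000,0.0047,0.0012,0.0225,0.0003,-0.0001],
[G,-0.0000,0.0047,0.0011,0.0225,0.0003,-0.0001],
[G,-0.0000,0.0047,0.0010,0.0225,0.0003,-0.0001],
lip 2556 1% [-63.7  -6.9  14.5] 99% [-36.3  26.1  18.7] med [-50.7  10.2  17.2]
+wall 632 1% [-29.3  21.5  10.1] 99% [29.3 29.4 14.4] med [-0.9 27.6 12.6]
-wall 0
rear 451 1% [ 25.3 -10.8  18.1] 99% [38.3 22.  22.9] med [35.4  7.4 20.1]
floor 0
```

```bash
python3 -m jog '[[0.0,0,0.0047,0.0014,0.0225,0,0],[0.0,0,0.0047,0.0013,0.0225,0,0],[0.0,0,0.0047,0.0012,0.0225,0,0],[0.0,0,0.0047,0.0011,0.0225,0,0],[0.0,0,0.0047,0.001,0.0225,0,0],[0.0,0,0,0,0,0,0]]' ; python3 - <<'E'
from h import *
where("narrow")
E
```

```text
time_s: 27.9
ee_pos: [486.7, -180.9, 214.9]
ee_rot: [179.6, 0.1, 170.3]
force: [-1.0, 8.4, 5.5]
gripper_width: 9.9
t 27.9 tip [-50.9  -0.3   0.6] orig [-2.9 -0.3  1. ] phi 0.44 yaw -0.04 F bay [8.1 2.4 5.5] w 9.9
```

```bash
python3 -m jog '[[0.0,0,0,0.001,0.007,0,0],[0.0,0,0,0,0,0,0]]'; python3 -m jog '[[0.012,0,0,0,0,0,0],[0.03,0,0,0,0,0,0],[0.04,0,0,0,0,0,0],[0.04,0,0,0,0,0,0],[0.04,0,0.001,-0.025,0,0,0],[0.04,0,0.0015,-0.03,0,0,0],[0.0,0,0,-0.01,0,0,0],[0.0,0,0,0,0,0,0],[0.0,0,0,0,0,0,0]]' 
python3 seat.py w18 narrow wrist
```

```text
time_s: 28.15
ee_pos: [486.9, -180.5, 214.6]
ee_rot: [179.8, 0.2, 170.2]
force: [0.4, 14.3, 12.3]
gripper_width: 9.7
time_s: 29.28
ee_pos: [486.5, -179.5, 277.2]
ee_rot: [-180.0, -0.0, 170.3]
force: [-0.6, 0.9, -0.6]
gripper_width: 12.6
1895 top plane slope [ 0.0006 -0.0046] z0 14.57
rib top 581 [ -4.8 -14.8  36.5] [ 5.  14.6 41.6]
((0.15916681289672852, -0.13160324096679688), (30.093183517456055, 9.848160743713379), 89.84392547607422)
t 29.32 tip [-51.1   0.7  63.2] orig [-3.1  0.7 63.2] phi 0.0 yaw -0.02 F bay [-0.1  0.3 -0.8] w 8.4
```

View pics/w18.png

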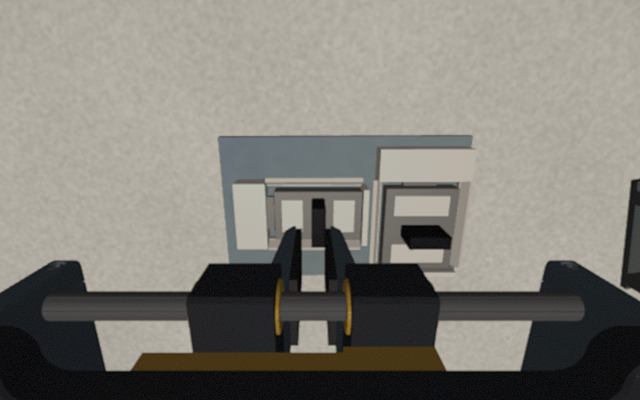

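```bash
python3 -m jog '[[0.0,0,0.0025,0.017,0,0,0],[0.0,0,0,0.014,0,0,0],[0.0,0,0,0.004,0,0,0],[0.0,0,0,0,0,0,0]]'; python3 -m jog '[[0.0,0,0,0.002,0,0,0],[0.0,0,0,0.0,0,0,0]]'
```

```text
time_s: 29.82
ee_pos: [487.4, -177.2, 242.9]
ee_rot: [-180.0, 0.0, 170.3]
force: [-0.6, -0.2, 1.5]
gripper_width: 0.6
time_s: 30.08
ee_pos: [487.4, -177.2, 241.6]
ee_rot: [-180.0, 0.1, 170.3]
force: [-0.7, 0.1, -0.9]
gripper_width: 0.8
```

```bash
python3 -m jog '[[0.0,0,0,0.003,0,0,0],[0.0,0,0,0.0,0,0,0]]'; python3 -m jog '[[0.0,0,0,0.001,0,0,0],[0.0,0,0,0.0,0,0,0]]'
```

```text
time_s: 30.32
ee_pos: [487.3, -177.1, 238.2]
ee_rot: [-180.0, 0.1, 170.3]
force: [-0.4, -1.1, -0.3]
gripper_width: 0.0
time_s: 30.58
ee_pos: [487.4, -177.1, 237.2]
ee_rot: [-180.0, 0.1, 170.3]
force: [-0.5, -0.8, -0.0]
gripper_width: 0.6
```

```bash
python3 -m jog '[[0.0,0,0,0.001,0,0,0],[0.0,0,0,0.0,0,0,0]]'; python3 -m jog '[[0.0,0,0,0.0007,0,0,0],[0.0,0,0,0.0,0,0,0]]'
```

```text
time_s: 30.82
ee_pos: [487.4, -177.1, 237.1]
ee_rot: [-180.0, 0.1, 170.3]
force: [-1.1, -0.2, 6.1]
gripper_width: 0.5
time_s: 31.08
ee_pos: [487.3, -177.1, 237.1]
ee_rot: [-180.0, 0.1, 170.3]
force: [-2.9, 1.3, 11.2]
gripper_width: 0.2
```

Pressed with about 11 N and contact height equals that of the wide one. Retract and check.

```bash
python3 -m jog '[[0.0,0,0,-0.02,0,0,0],[0.0,0,0,-0.05,0,0,0],[0.0,0,0,-0.06,0,0,0],[0.0,-0.03,0,-0.03,0,0,0],[0.0,0,0,0,0,0,0],[0.0,0,0,0,0,0,0]]'
for n in narrow wide; do python3 seat.py f_$n $n wrist; python3 rel.py f_$n $n | egrep 'lip|rear'; done; python3 seat.py fs narrow scene; python3 seat.py fs2 wide scene
```

```text
time_s: 31.82
ee_pos: [515.9, -181.8, 394.1]
ee_rot: [180.0, -0.1, 170.3]
force: [-0.3, -0.2, 0.0]
gripper_width: 0.5
1110 top plane slope [-0.0004  0.0013] z0 14.57
rib top 288 [ -4.6 -14.6  38.6] [ 4.7 14.1 42. ]
((0.04806041717529297, -0.24663639068603516), (9.319327354431152, 28.877893447875977), 0.1246127337217331)
t 31.88 tip [-48.4 -28.  179.8] orig [ -0.4 -28.  179.8] phi 0.03 yaw -0.02 F bay [-0.3 -0.2  0.3] w 0.4
lip 1075 1% [-63.8 -26.   15.2] 99% [-40.   25.1  19. ] med [-51.7   0.6  17.4]
rear 163 1% [ 33.9 -22.1  18.2] 99% [38.  22.  21.8] med [35.8  0.9 20.3]
1552 top plane slope [ 0.0023 -0.0028] z0 14.69
rib top 293 [ -4.2 -15.6  36.6] [ 5. 14. 42.]
((0.40844106674194336, -0.6554231643676758), (9.306666374206543, 29.970035552978516), 0.22504624724388123)
t 31.93 tip [  19.4 -128.5  180.2] orig [ 19.4 -80.5 180.2] phi 0.03 yaw 89.97 F bay [0.2 0.4 0.4] w 0.4
lip 1527 1% [-62.4 -34.7  15.4] 99% [-39.8  33.4  19.1] med [-51.3  -0.8  17.4]
rear 224 1% [ 34.6 -30.2  18.1] 99% [39.3 29.1 21.8] med [36.7 -1.2 20.3]
163 top plane slope [-0.0021 -0.011 ] z0 14.26
rib top 61 [ -5.6 -16.6  36.1] [ 4.9 14.1 41.9]
((-0.3826413154602051, -1.0299873352050781), (10.660758972167969, 31.2344970703125), 0.1939503699541092)
t 31.98 tip [-48.5 -28.3 180. ] orig [ -0.5 -28.3 180. ] phi 0.02 yaw -0.03 F bay [0.8 0.1 0.3] w 0.6
293 top plane slope [-0.0019 -0.0053] z0 14.35
rib top 65 [ -3.6 -15.3  36.4] [ 7.2 13.8 42.2]
((2.1399426460266113, -0.8194198608398438), (29.826919555664062, 11.028359413146973), 88.23615264892578)
t 32.02 tip [  20.  -128.6  180.7] orig [ 20.  -80.6 180.7] phi 0.02 yaw 89.97 F bay [ 0.7  1.  -0.2] w 0.2
```

View pics/f_wide.png

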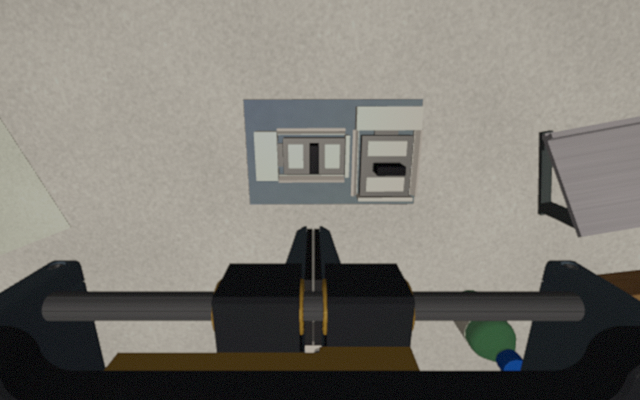

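View pics/fs.png

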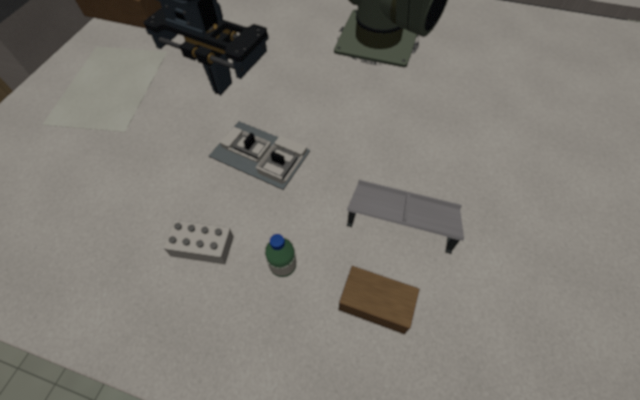

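```bash
python3 -c "
from workcell import ticket
print(ticket.job_done())"
```

```text
the job is handed in; nothing more can be done
None
```

I laid both cartridges in their own compartments and handed the job in at about 32 s of the 72 s allowed. The hand-in gives no verdict.

**What I did:** I took each cartridge by its rib from the rest and entered the compartment tilted 30°, tongue tip to the floor. I pushed onto the sprung stop and lowered the tail, then let go and pressed the top of the rib with about 11 N. Tool force stayed under about 20 N throughout.

**Last checks (wrist camera):**
- **Position:** both rib centres are within about 0.7 mm of the seated place, and the pressing height puts both cartridges on the floor.
- **Level and turn:** top faces tilt less than 0.005 rad, and the cartridges are turned less than 0.3°.
- **Robot and bystanders:** the arm is clear above the tray and touches nothing. The bottle, tube rack and carton look unmoved in the scene picture, though I did not measure them again.

**What disagreed or was not checked:**
- The scene camera put the wide rib about 2.1 mm towards its rear wall, and turned by 1.8°. That picture has only 65 coarse points. The wrist camera, measured against the compartment's own walls, shows it home, so I trusted the wrist camera.
- I never read the stop travel directly. I inferred it from the push force on the stops and the seated position.

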